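Charge a grinding jar from a covered ball scoop

TASK

Charge the grinding jar with the four steel balls in the covered scoop. Carry the scoop to the spill tray with its loose sliding lid pinched shut between the fingers (blue tab against the front bridge), and stand it in the tray beside the jar; only there slide the lid back by squeezing the tab against the rear bridge, hold it open like that and tip all the balls into the jar. Then stand the empty scoop upright in the tray and let go, leaving the jar standing where it is and the other things on the bench undisturbed.

Things in the scene. Friction and masses are not known exactly. Their poses are not given: they have to be found in the camera images.
- scoop_centre (a point): Covered ball scoop: slim steel box 135 long (x) x 64 wide (y) x 66 mm tall over its bridges, 0.26 kg plus balls. This point: 33 mm above its underside; x points along it to its mouth, z up. The box runs from x = -70 to +65 mm; walls 42 mm high. The floor is flat behind x = 0 and rises 17 degrees in front to the lip: balls roll out once the mouth is tipped down 35 to 45 degrees with the lid open.
- tab (a point): The lid's upright blue tab (moves with the lid), 6 mm thick, 36 mm wide; this point is at its middle, 55 mm above the scoop's underside. Lid shut: 8 mm in front of scoop_centre (x = +8); lid fully open: x = -42 mm.
- front_bridge (a point): Dark upright plate on the front bridge, 6 mm thick, fixed at x = +48 mm of the scoop, over the mouth (the lid runs below it); point 55 mm above the underside. With the lid shut, tab and front bridge measure 46 mm over their outer faces, with 34 mm between them: pinching these two together holds the lid shut.
- rear_bridge (a point): Dark upright plate on the rear bridge, 6 mm thick, fixed at x = -49 mm of the scoop; point 55 mm above the underside. With the lid shut, tab and rear bridge measure 63 mm over their outer faces, 51 mm between them; squeezing them together slides the lid back to its stop, when they measure 13 mm over their outer faces: this pinch holds the lid open.
- lip (a point): Middle of the scoop's pouring lip: x = +65 mm, 22 mm above the underside.
- lid (a joint): Travel of the scoop's clear sliding lid: 0 m = shut, 0.050 m = fully open (slid towards the scoop's rear). It runs very loosely (about 0.1 N): it slides by itself when the scoop is tipped and the tab is not held.
- tray: Slate-blue plastic spill tray, fixed, on 9 mm feet, 200 (x) x 320 (y) x 30 mm high over all, walls 3 mm; its inner floor is 12 mm above the bench; origin on the bench under its middle. The jar stands in the -y half of it; the scoop fits in the +y half, with its mouth to the jar.
- jar_centre (a point): Steel grinding jar standing open in the tray, 110 mm outside diameter at the rim, 55 mm high, about 0.9 kg, bore about 84 mm, floor 8 mm; this point is on its axis, 27 mm above its underside (39 mm over the bench).
- scoop: The scoop again: origin on its underside, 33 mm below scoop_centre, same axes. On top stand three upright plates in a row along x: front bridge, lid tab, rear bridge, each 6 mm thick (x) and 36 mm wide (y), tops 66 mm above the underside; below 47 mm are the bridge feet, lid and guides, so grip between 47 and 66 mm.
- ball_0_center (a point): Centre of a steel ball, 16 mm diameter, 16 g; loose inside the scoop at the start.
- ball_1_center (a point): Centre of a steel ball, 16 mm diameter, 16 g; loose inside the scoop at the start.
- ball_2_center (a point): Centre of a steel ball, 16 mm diameter, 16 g; loose inside the scoop at the start.
- ball_3_center (a point): Centre of a steel ball, 16 mm diameter, 16 g; loose inside the scoop at the start.
- big_bottle (a point): Large white square bottle, fixed, 111 (x) x 141 (y) x 263 mm tall, half-way up; it stands between the scoop and the tray, so carry the scoop round its far (+x) side, where about 100 mm of bench is left, or over it. A similar one, 235 mm tall, stands nearer the robot at x = 0.23, y = -0.08 m.
- square_bottle_mid (a point): Tall white square bottle, 70x70x221 mm, half-way up; bystander.
- yellow_cap_bottle_mid (a point): Small round bottle with a yellow cap, 50 mm diameter, 100 mm tall, half-way up; bystander.
- tip_box_mid (a point): Blue tip box with clear lid, 84x120x73 mm, half-way up; bystander.
- cups_mid (a point): Stack of clear cups, 70 mm diameter, 126 mm tall, half-way up; bystander.

How it is judged:
On the way, in this order (a step that is already met when the one before it is completed fails the run):
1. the scoop is off the bench, away from the jar, with the fingers on the lid's tab and the lid shut (within 6 mm) (height (world z) of scoop_centre above 0.06 m and contact force between the fingers and lid above 1 N and value of joint lid below 0.006 m and horizontal distance between scoop_centre and jar_centre above 0.25 m), for 0.3 s.
2. the scoop stands upright in the tray, lid still shut (within 8 mm), not held (x of scoop_centre in the frame of tray between -0.1 and 0.1 m and y of scoop_centre in the frame of tray between -0.16 and 0.16 m and z of scoop_centre in the frame of tray below 0.054 m and angle between scoop_centre's own z axis and vertical below 0.12 rad and linear speed of scoop below 0.02 m/s and value of joint lid below 0.008 m and contact force between the fingers and scoop below 0.3 N), for 0.2 s.
3. in the tray, the lid is slid open by at least 40 mm (x of scoop_centre in the frame of tray between -0.1 and 0.1 m and y of scoop_centre in the frame of tray between -0.16 and 0.16 m and z of scoop_centre in the frame of tray below 0.054 m and angle between scoop_centre's own z axis and vertical below 0.12 rad and value of joint lid above 0.04 m), for 0.1 s.
4. the scoop is lifted and tipped with the tab held in the fingers and the lid open by at least 40 mm (value of joint lid above 0.04 m and angle between scoop_centre's own z axis and vertical above 0.35 rad and contact force between the fingers and lid above 1 N and horizontal distance between lip and jar_centre below 0.1 m), for 0.2 s.
At the end, for the whole second after the job is handed in: All four balls lie inside the jar (centres within 42 mm of its axis and below its rim), and the scoop stands upright (within 0.12 rad) in the tray, at rest and let go (horizontal distance between each of ball_0_center, ball_1_center, ball_2_center, ball_3_center and jar_centre below 0.042 m and z of ball_0_center in the frame of jar_centre between -0.025 and 0.022 m and z of ball_1_center in the frame of jar_centre between -0.025 and 0.022 m and z of ball_2_center in the frame of jar_centre between -0.025 and 0.022 m and z of ball_3_center in the frame of jar_centre between -0.025 and 0.022 m and x of scoop_centre in the frame of tray between -0.1 and 0.1 m and y of scoop_centre in the frame of tray between -0.16 and 0.16 m and z of scoop_centre in the frame of tray below 0.054 m and angle between scoop_centre's own z axis and vertical below 0.12 rad and linear speed of scoop below 0.02 m/s); the robot touches nothing.
It fails at once if the lid comes open by more than 8 mm while the scoop is more than 0.25 m from the jar (value of joint lid above 0.008 m and horizontal distance between scoop_centre and jar_centre above 0.25 m).
It fails at once if the jar is moved by more than 25 mm or tipped (distance of jar_centre from where it was at the start of the episode above 0.025 m or angle between jar_centre's own z axis and vertical above 0.25 rad).
It fails at once if a bystander (square bottle, yellow-capped bottle, tip box, stack of cups) is moved by more than 30 mm (distance of any of square_bottle_mid, yellow_cap_bottle_mid, tip_box_mid, cups_mid from where it was at the start of the episode above 0.03 m).
It also fails if it takes over 72 s, if anything falls off the work surface, if the arm or the gripper's body presses on something with over 40 N, if the wrist force passes 120 N, or if a joint passes its speed limit or range.

ROBOT

A 7-joint arm with a two-finger parallel gripper is mounted at the origin on the work surface; the furniture and walls round the work are solid. World frame = base frame: x ahead of the robot, y to its left, z up, the work surface at z = 0. Lengths are in m, angles in rad, forces in N, time in s.
With the tool pointing down it reaches from about 0.425 to 0.925 m from the base axis. Payload 6.8 kg.
Tool frame: the origin (TCP) lies at the very end of the fingers, on their centre line; the grasp point (between the pads) lies 19 mm behind it; x points along the fingers, y is the direction in which the jaws open and shut, and the axes are right-handed (so a half turn about x gives the same grasp; the last joint's range is limited). The gripper opens to 85 mm and grips with 20 to 120 N. Pads are 22 mm wide; open, the fingers measure 114 mm over their backs; the gripper's body (76 mm by 85 mm) begins 54 mm behind the grasp point. The pads swing forward as they close: fully open they stand 13 mm farther back than shut.
Start: joints at [-1.421, 0.477, 0.022, 1.555, -0.011, 1.109, -0.083], TCP at [0.172, 0.653, 0.231] pointing down, gripper open.
Joint ranges: [-2.96, 2.96], [-0.34, 2.1], [-1.41, 1.46], [0.24, 2.44], [-1.37, 4.51], [0.17, 1.92], [-2.96, 2.96]. Speed limits (rad/s): [2.39, 2.39, 3.14, 3.14, 3.14, 3.14, 3.14].

INTERFACE

Orientations are given as a rotation vector (axis times angle).
In Python, from bench import get_obs, grab_frame, camera_info, hand_in gives the robot as it stands.
- The arm moves only by the tool apply_moves, never from a script. Its argument "series" is text: rows parted by semicolons, each of 7 numbers parted by spaces: the turn, a rotation vector about the tool's x, y, z in rad, then the shift along the tool's x, y, z in m, then the opening, from 0 (shut) to 1 (fully open). In form: wx wy wz tx ty tz hand; .... A call has 1 to 12 rows; each row is the pose to reach, as a shift and turn from the pose commanded when the call began, along the tool's axes at that moment; what a row does not reach only later rows make up. A row lasts 1/8 s, in which the tool goes at most 62.5 mm and 10.7 degrees, less where a joint would pass 70% of its speed; a pose out of reach is approached as far as the arm can. A call with a gripper value outside its range is refused whole. The fingers move at their own pace and stop on an object; "force" is the grip in N (left out, the last holds). Time passes only in rows, so rows that repeat a pose let the fingers close. It gives the time, the measured TCP pose, the force and the opening at its end, in the units of the state.
- get_obs(): the state, without advancing time (a new reading comes with each control period).
- grab_frame(name): name is "scene" or "top"; returns the picture (480x640x3 uint8, blue, green, red); there is no depth.
- camera_info(name): a dict with "fov_y" (degrees; the focal length in pixels is half the picture's height over the tangent of half this angle, whatever the lens; pixels are square), "cx", "cy" (the principal point, pixels), "rvec" (rotation vector, rad) and "tvec" (3), from world to camera coordinates, as OpenCV has them. Camera axes: x right, y down, z forward; pixel columns grow to the right and rows downward; lengths in m; the calibration is good to about 2 mm. A picture is of the moment at which its call begins. camera_info takes no time and is no camera call.
- hand_in(): hands the job in, once; it reports no verdict.
The state is a dict: "clock": time; "joints": joint angles; "qvel": joint speeds; "tau": joint torques, N m; "tcp_pos": TCP position; "orientation": TCP orientation; "contact_force": force on the tool from outside, world axes, zero at the start; "moment": the same for the moment, N m; "grip_width": finger opening in m.
Only numpy, scipy, OpenCV 4.12 (cv2) and the standard library are available. Lean on these libraries where they do the work, as an engineer would, in place of code of your own. Each camera call takes 0.05 s, during which the arm holds its last target.

## Working session

There is one attempt and no reset: what is moved stays moved. The work goes in short steps, Python scripts to look and compute and a tool call to move; the robot and the scene stay as the last step left them, time stands still between calls to the robot, and variables do not carry over. Pictures are saved under pics/ and viewed, and the job is handed in when it is done.

Besides the shell and the picture viewer there is one more tool, called after "Request:" as name(argument=value, ...) on one line, values as JSON. apply_moves: Moves the arm, as the interface text tells. Its arguments: {"type":"object","properties":{"series":{"type":"string"},"force":{"type":"number"}},"required":["series"]}

```bash
mkdir -p pics; ls
python3 - <<'E'
from bench import *
import cv2
print(get_obs())
for n in("scene","top"):
    print(n,camera_info(n)); cv2.imwrite(f"pics/{n}0.png",grab_frame(n))
E
```

```text
pics
{'clock': 0.0, 'joints': array([-1.42111625,  0.47778539,  0.02233544,  1.5564647 , -0.01147851,
        1.10930373, -0.08309745]), 'qvel': array([ 1.45737690e-03,  4.82273431e-04,  1.36908974e-03,  1.52775095e-03,
        2.23994942e-05, -1.03551635e-03, -1.54023725e-04]), 'tau': array([-2.19275580e-05, -5.96458304e+01,  1.60813920e+00, -2.81202650e+01,
        1.24056620e-02,  9.42119979e-03,  3.47666258e-06]), 'tcp_pos': array([0.17194657, 0.65211172, 0.23032992]), 'orientation': array([ 0.20089021,  1.56139225, -0.20377307]), 'contact_force': array([-0.1037032 , -0.2321642 ,  1.60396225]), 'moment': array([ 0.01315665, -0.00400222, -0.00783941]), 'grip_width': 0.08520312075864471}
scene {'fov_y': 43.4456339376447, 'cx': 317.8610491739989, 'cy': 244.2524548414839, 'rvec': array([ 1.34681938, -2.15852846,  0.96722317]), 'tvec': array([0.13753388, 0.30555491, 1.59299737])}
top {'fov_y': 52.10346161976251, 'cx': 320.2009216726494, 'cy': 238.6239556722012, 'rvec': array([ 2.16965028, -2.14137084,  0.1550484 ]), 'tvec': array([-0.05409997,  0.41260104,  1.39687303])}
```

View pics/scene0.png

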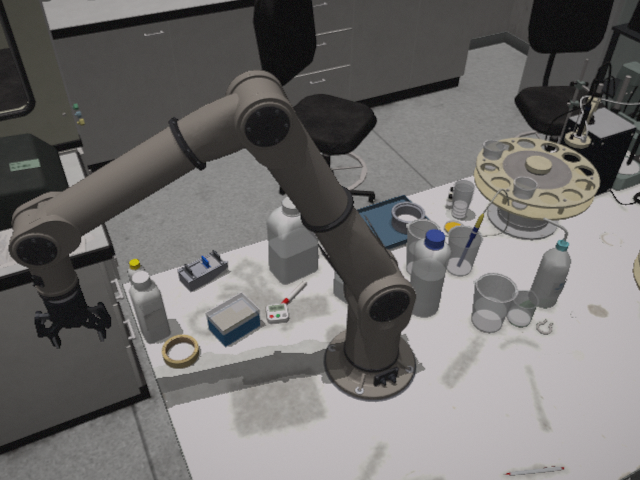

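View pics/top0.png

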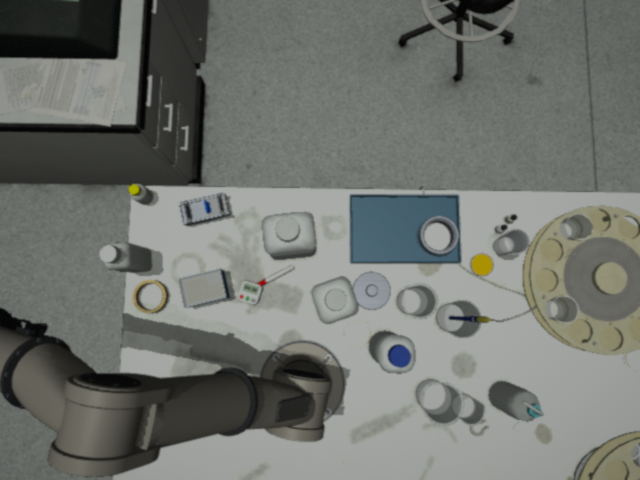

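The top view has image-up as +x and image-left as +y. The scoop is near (205,208), the tray spans (350–460, 195–263), and the jar is at (438,235). I'll zoom in on these next.

```bash
cat > h.py <<'E'
import numpy as np, cv2
from bench import *
from scipy.spatial.transform import Rotation as R
def K(n):
    c=camera_info(n); f=240/np.tan(np.radians(c['fov_y']/2))
    return np.array([[f,0,c['cx']],[0,f,c['cy']],[0,0,1]]),c['rvec'],c['tvec']
def proj(n,P):
    k,r,t=K(n); return cv2.projectPoints(np.atleast_2d(np.array(P,float)),r,t,k,None)[0][:,0]
def back(n,uv,z):
    k,r,t=K(n); Rm=cv2.Rodrigues(r)[0]; c=-Rm.T@t
    d=Rm.T@np.linalg.inv(k)@np.array([uv[0],uv[1],1.]); return c+d*(z-c[2])/d[2]
def crop(img,x0,y0,x1,y1,s,fn):
    cv2.imwrite('pics/'+fn,cv2.resize(img[y0:y1,x0:x1],None,fx=s,fy=s,interpolation=cv2.INTER_CUBIC))
E
python3 - <<'E'
from h import *
a=cv2.imread('pics/top0.png');b=cv2.imread('pics/scene0.png')
crop(a,165,180,245,240,10,'a1.png'); crop(b,165,235,245,295,10,'a2.png'); crop(a,340,180,480,280,5,'a3.png')
for n in("scene","top"): print(proj(n,[[0,0,0],[.6,.4,0]]))
E
```

```text
[[369.86974604 359.79862238]
 [159.42324911 263.09635071]]
[[301.18685301 383.63743129]
 [171.51395566 176.24441486]]
```

View pics/a1.png

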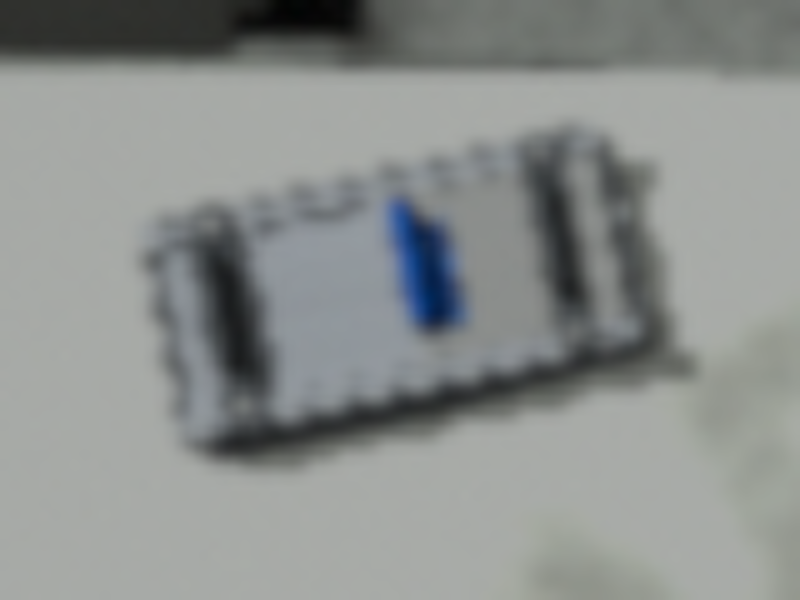

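View pics/a2.png

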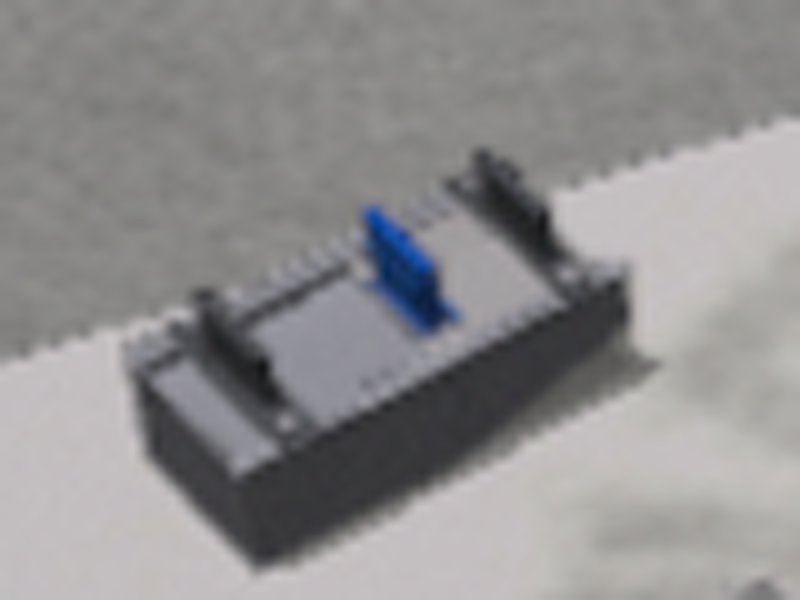

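View pics/a3.png

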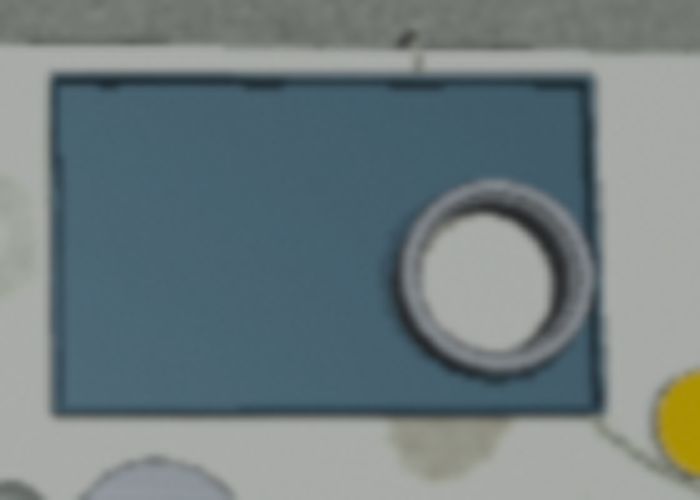

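```bash
cat > fit.py <<'E'
from h import *
from scipy.optimize import least_squares
o=lambda x0,y0,p,s=10:((p[0]+.5)/s-.5+x0,(p[1]+.5)/s-.5+y0)
# scoop-frame pts: rear x=-70,front 65; y +-32 ; frame z up
obs=[('top',(-70,32,42),o(165,180,(195,445))) if False else None]
T=lambda p:o(165,180,p); S=lambda p:o(165,235,p)
# mouth toward image right = world -y ; scoop +y = image up (+x world)
pts=[('top',(-70,32,42),T((148,232))),('top',(-70,-32,42),T((185,440))),('top',(65,32,42),T((603,135))),('top',(65,-32,42),T((655,340))),
('scene',(-70,32,42),S((130,362))),('scene',(-70,-32,42),S((243,475))),('scene',(-70,-32,0),S((260,570))),('scene',(65,-32,42),S((630,270))),
('scene',(-70,32,0),S((152,460))),
('scene',(11,18,66),S((372,208))),('scene',(11,-18,66),S((437,275))),
('scene',(-46,18,66),S((205,292))),('scene',(-46,-18,66),S((268,358))),('scene',(51,18,66),S((485,155))),('scene',(51,-18,66),S((550,212)))]
def P(p,l):
    x,y,th=p; c,s=np.cos(th),np.sin(th); l=np.array(l)/1000
    return np.array([x+c*l[0]-s*l[1],y+s*l[0]+c*l[1],l[2]])
def f(p): return np.concatenate([proj(n,P(p,l))[0]-uv for n,l,uv in pts])
c=back('top',T((410,280)),.05); r=least_squares(f,[c[0],c[1],-1.6],loss='soft_l1')
print(c,r.x,np.degrees(r.x[2])); print(np.round(f(r.x).reshape(-1,2),1))
E
python3 fit.py
python3 - <<'E'
from h import *
o=lambda x0,y0,p,s=10:((p[0]+.5)/s-.5+x0,(p[1]+.5)/s-.5+y0)
q=lambda p:o(340,180,p,5)
for p in [(53,77),(592,78),(602,412),(55,412)]: print(np.round(back('top',q(p),.03),4))
for p in [(497,180),(497,377),(398,278),(596,278)]: print('rim',np.round(back('top',q(p),.067),4))
E
```

```text
[0.49593964 0.28231453 0.05      ] [ 0.49089773  0.29086959 -1.3161976 ] -75.41256724688249
[[-2.3  2.1]
 [-1.5  2.5]
 [-2.1  1. ]
 [-2.5  1.5]
 [-0.5 -0.9]
 [-0.1 -0.3]
 [ 0.1  0.2]
 [-0.  -0.7]
 [-0.7 -0.7]
 [ 0.3 -1.2]
 [ 0.6 -1.4]
 [ 0.5 -0.9]
 [ 0.8 -0.9]
 [ 0.4 -1.7]
 [ 0.6 -1.2]]
[ 0.5435 -0.1351  0.03  ]
[ 0.5475 -0.4524  0.03  ]
[ 0.3505 -0.4532  0.03  ]
[ 0.3462 -0.1371  0.03  ]
rim [ 0.4788 -0.3858  0.067 ]
rim [ 0.3661 -0.3835  0.067 ]
rim [ 0.4216 -0.3285  0.067 ]
rim [ 0.4232 -0.4409  0.067 ]
```

```bash
cat >> fit.py <<'E'
al=pts
for n in('top','scene'):
    pts=[p for p in al if p[0]==n]; r=least_squares(f,r.x); print(n,r.x,np.abs(f(r.x)).max())
print(proj('scene',get_obs()['tcp_pos']),proj('top',get_obs()['tcp_pos']))
# cross-view check: tray corners / jar in scene
print(proj('scene',[[.547,-.293+.16,.03],[.347,-.293+.16,.03],[.547,-.453,.03],[.347,-.453,.03]]))
E
python3 fit.py
python3 - <<'E'
from h import *
b=cv2.imread('pics/scene0.png'); crop(b,340,180,500,300,5,'b1.png'); crop(b,20,270,180,390,5,'b2.png')
E
```

```text
[0.49593964 0.28231453 0.05      ] [ 0.49089773  0.29086959 -1.3161976 ] -75.41256724688249
[[-2.3  2.1]
 [-1.5  2.5]
 [-2.1  1. ]
 [-2.5  1.5]
 [-0.5 -0.9]
 [-0.1 -0.3]
 [ 0.1  0.2]
 [-0.  -0.7]
 [-0.7 -0.7]
 [ 0.3 -1.2]
 [ 0.6 -1.4]
 [ 0.5 -0.9]
 [ 0.8 -0.9]
 [ 0.4 -1.7]
 [ 0.6 -1.2]]
top [ 0.49618365  0.28507104 -1.33700933] 0.5850307988468728
scene [ 0.48746164  0.2924852  -1.32190964] 1.0756141883331907
[[ 82.6197968  343.68025505]] [[ 29.80672086 322.33108648]]
[[322.04462999 217.85978062]
 [351.36288081 255.507991  ]
 [404.56396322 192.43499428]
 [437.83114143 226.28705511]]
```

View pics/b1.png

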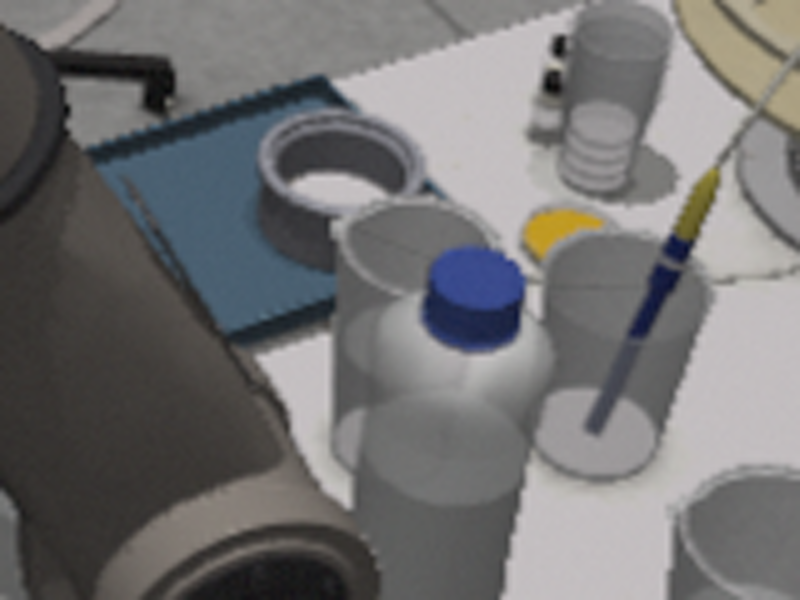

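View pics/b2.png

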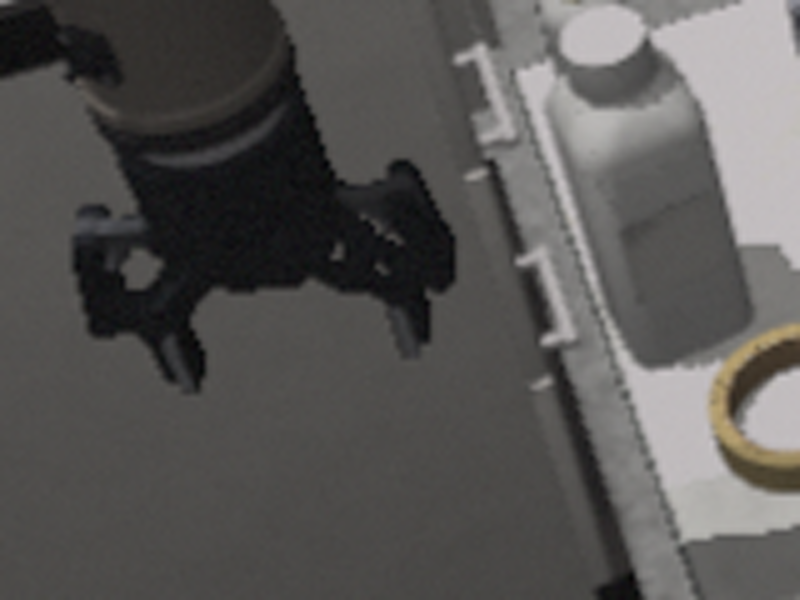

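Run:
```python
from h import *
a=cv2.imread('pics/top0.png');b=cv2.imread('pics/scene0.png')
for n,im in(('top',a),('scene',b)):
    for rr in (.08,.1,.12):
        t=np.linspace(0,2*np.pi,90); p=proj(n,np.c_[rr*np.cos(t),rr*np.sin(t),0*t])
        for u,v in p:
            u,v=int(round(u)),int(round(v))
            if 0<=u<640 and 0<=v<480: im[v,u]=(0,0,255)
crop(a,240,320,380,460,5,'c1.png'); crop(b,310,310,430,410,6,'c2.png')
# table edge rows
g=cv2.cvtColor(cv2.imread('pics/top0.png'),cv2.COLOR_BGR2GRAY).astype(float)
for u in range(150,640,30):
    c=g[170:205,u-2:u+3].mean(1); d=np.diff(c); i=d.argmax(); print(u,170+i,round(d[i]),end=' | ')
```

```text
150 185 54 | 180 185 49 | 210 186 40 | 240 187 22 | 270 187 31 | 300 187 31 | 330 188 25 | 360 188 38 | 390 197 21 | 420 189 40 | 450 189 28 | 480 190 23 | 510 190 40 | 540 190 22 | 570 191 36 | 600 191 29 | 630 192 23 |
```

View pics/c1.png

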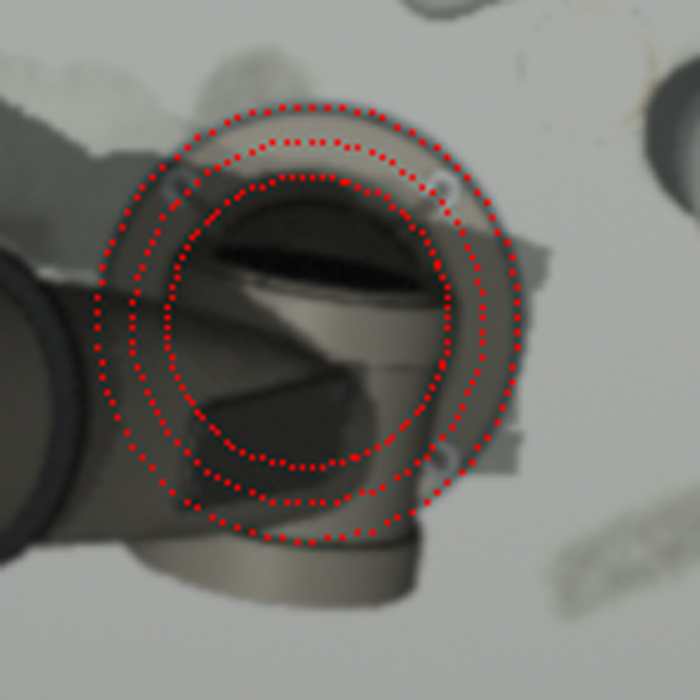

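View pics/c2.png

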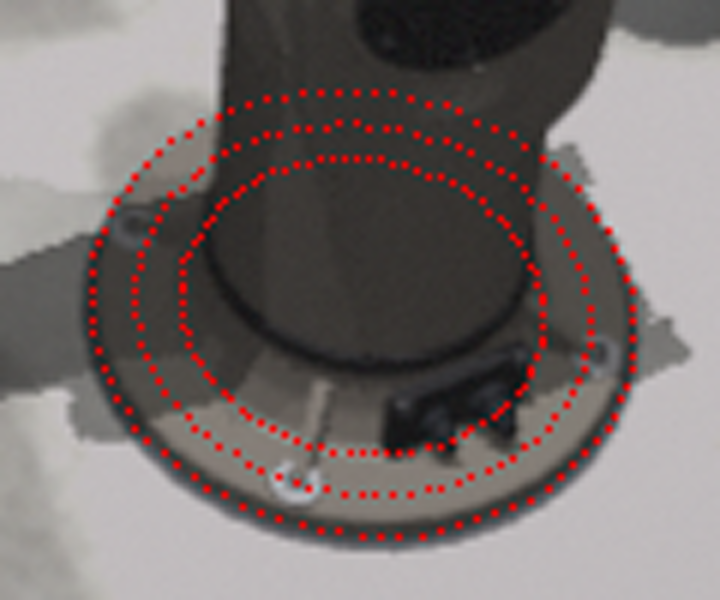

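```bash
cat > joint.py <<'E'
import io,contextlib
with contextlib.redirect_stdout(io.StringIO()):
    from fit import *
q=lambda p:np.array(o(340,180,p,5))
o5=lambda x0,y0,p:np.array(o(x0,y0,p,5))
tc=[q(p) for p in [(53,77),(592,78),(602,412),(55,412)]]
rim=[q(p) for p in [(497,180),(497,377),(398,278),(596,278)]]
tcp=get_obs()['tcp_pos']
ks=dict((n,K(n)) for n in('top','scene'))
def pj(n,X,d):
    k,r,t=ks[n]; return cv2.projectPoints(np.atleast_2d(X).astype(float),r,t,k,np.array([d,0,0,0.]))[0][:,0]
def F(v,use):
    s=v[:3]; tr=v[3:6]; jar=v[6:8]; kt,kscn=v[8]*use,v[9]*use; d={'top':kt,'scene':kscn}
    e=[]
    for n,l,uv in al: e.append(pj(n,P(s,l),d[n])[0]-uv)
    c,sn=np.cos(tr[2]),np.sin(tr[2])
    cor=np.array([[tr[0]+c*a-sn*b,tr[1]+sn*a+c*b,.03] for a,b in[(.1,.16),(.1,-.16),(-.1,-.16),(-.1,.16)]])
    e+=list(pj('top',cor,kt)-tc)
    e+=[(pj('scene',cor[1],kscn)[0]-o5(340,180,(322,78)))]
    J=np.array([*jar,.067]); e+=[pj('top',J,kt)[0]-np.mean(rim,0), pj('scene',J,kscn)[0]-o5(340,180,(341,162))]
    e+=[pj('scene',tcp,kscn)[0]-o5(20,270,(303,368))]
    return np.concatenate(e)
for use in(0,1):
    r=least_squares(F,[.49,.29,-1.32,.447,-.294,0,.422,-.385,0,0],args=(use,),loss='soft_l1')
    print(use,r.cost,np.round(r.x,4)); print(np.round(F(r.x,use).reshape(-1,2),1).tolist())
E
python3 joint.py
```

```text
0 21.7914149907178 [ 0.4909  0.2909 -1.3162  0.4467 -0.2941  0.0112  0.4216 -0.3827  0.
  0.    ]
[[-2.3, 2.1], [-1.5, 2.5], [-2.1, 1.0], [-2.5, 1.5], [-0.5, -0.9], [-0.1, -0.3], [0.1, 0.2], [-0.0, -0.7], [-0.7, -0.7], [0.3, -1.2], [0.6, -1.4], [0.5, -0.9], [0.8, -0.9], [0.4, -1.7], [0.6, -1.2], [-0.7, -0.5], [0.2, -0.3], [0.7, 0.7], [-0.7, 0.5], [0.3, -3.0], [-0.7, 0.2], [0.5, -1.8], [2.4, 0.5]]
1 18.895893765793375 [ 0.4907  0.2906 -1.3161  0.447  -0.2959  0.0126  0.4219 -0.3839 -0.1121
  0.0461]
[[-0.8, 2.5], [-0.1, 2.7], [-1.5, 1.3], [-2.1, 1.7], [-0.8, -0.9], [-0.3, -0.2], [-0.1, 0.3], [-0.0, -0.7], [-0.9, -0.6], [0.2, -1.1], [0.5, -1.4], [0.3, -0.9], [0.7, -0.9], [0.3, -1.7], [0.6, -1.1], [-0.2, -0.5], [-0.6, -0.1], [0.0, 0.3], [0.0, 0.4], [0.8, -3.3], [-1.0, 0.1], [0.9, -2.0], [0.5, 1.3]]
```

```bash
cat >> h.py <<'E'
def Rdown(th,tilt=0.,s=1):
    """tool rotation for scoop yaw th, mouth-down tilt; tool y = s*scoop x, tool x = -scoop z"""
    X=np.array([np.cos(th)*np.cos(tilt),np.sin(th)*np.cos(tilt),-np.sin(tilt)])
    Y=np.array([-np.sin(th),np.cos(th),0]); Z=np.cross(X,Y)
    tx=-Z; ty=s*X; return np.c_[tx,ty,np.cross(tx,ty)]
def rel(p,Rt):
    ob=get_obs(); R0=R.from_rotvec(ob['orientation']).as_matrix()
    w=R.from_matrix(R0.T@Rt).as_rotvec(); t=R0.T@(np.array(p)-ob['tcp_pos'])
    print('turn',np.round(w,4),'shift',np.round(t,4))
def st():
    ob=get_obs(); print(round(ob['clock'],2),'tcp',np.round(ob['tcp_pos'],4),'\n',np.round(R.from_rotvec(ob['orientation']).as_matrix(),3),'\nq',np.round(ob['joints'],3),'F',np.round(ob['contact_force'],1),'w',round(ob['grip_width'],4))
E
python3 - <<'E'
from h import *
st()
for s in(1,-1): rel([.499,.264,.4],Rdown(-1.325,0,s))
rel([.172,.652,.4],R.from_rotvec(get_obs()['orientation']).as_matrix())
E
```

```text
0.1 tcp [0.172  0.6522 0.2304] 
 [[-0.     0.255  0.967]
 [-0.002  0.967 -0.255]
 [-1.    -0.002  0.   ]] 
q [-1.421  0.478  0.022  1.556 -0.011  1.109 -0.083] F [-0.3  0.2 -0.4] w 0.0853
turn [2.638e+00 2.100e-03 4.000e-04] shift [-0.169  -0.2923  0.4152]
turn [-5.036e-01 -3.000e-04  1.600e-03] shift [-0.169  -0.2923  0.4152]
turn [0. 0. 0.] shift [-1.696e-01 -5.000e-04  1.000e-04]
```

Request:
apply_moves(series="0 0 0 -0.06 0 0 1; 0 0 0 -0.12 0 0 1; 0 0 0 -0.17 0 0 1; -0.05 0 0 -0.17 -0.03 0.04 1; -0.11 0 0 -0.17 -0.065 0.093 1; -0.18 0 0 -0.17 -0.10 0.146 1; -0.25 0 0 -0.17 -0.14 0.2 1; -0.32 0 0 -0.17 -0.18 0.254 1; -0.38 0 0 -0.17 -0.217 0.308 1; -0.45 0 0 -0.17 -0.255 0.362 1; -0.504 0 0 -0.17 -0.292 0.415 1; -0.504 0 0 -0.17 -0.292 0.415 0.8", force=60)

```text
clock: 1.6
tcp_pos: [0.5014, 0.2597, 0.4011]
orientation: [-0.189, 1.562, 0.187]
contact_force: [-0.3, 0.7, -0.2]
grip_width: 0.0701
```

Run:
```python
from h import *
st()
rel([.499,.264,.4],Rdown(-1.325,0,-1))
```

```text
1.6 tcp [0.5014 0.2597 0.4011] 
 [[ 0.    -0.237  0.971]
 [-0.002  0.971  0.237]
 [-1.    -0.002  0.   ]] 
q [-0.797  0.177  0.247  1.598 -0.042  1.372  1.265] F [-0.3  0.7 -0.2] w 0.0701
turn [-0.0062  0.0001  0.0017] shift [ 0.0011  0.0048 -0.0013]
```

Request:
apply_moves(series="0 0 0 0.06 0.003 0 0.8; 0 0 0 0.12 0.005 0 0.8; 0 0 0 0.18 0.005 0 0.8; 0 0 0 0.23 0.005 0 0.8; 0 0 0 0.28 0.005 0 0.8; 0 0 0 0.28 0.005 0 0.8; 0 0 0 0.28 0.005 0 0.8")

```text
clock: 2.48
tcp_pos: [0.4987, 0.2698, 0.1228]
orientation: [-0.192, 1.561, 0.194]
contact_force: [0.2, 0.0, 0.4]
grip_width: 0.0682
```

Run:
```python
from h import *
st()
for n,b in(('top',(150,160,260,240)),('scene',(150,210,260,295))):
    im=grab_frame(n); cv2.imwrite(f'pics/{n}1.png',im); crop(im,*b,7,f'd_{n}.png')
    ob=get_obs(); Rm=R.from_rotvec(ob['orientation']).as_matrix()
    print(n,np.round(proj(n,ob['tcp_pos'][None]+np.array([[-.006,.035,0],[-.006,-.035,0],[0,0,0]])@Rm.T)-b[:2],2)*7+3)
```

```text
2.48 tcp [0.4987 0.2698 0.1228] 
 [[ 0.002 -0.244  0.97 ]
 [ 0.001  0.97   0.244]
 [-1.     0.001  0.002]] 
q [-0.763  0.433  0.199  1.927 -0.117  0.791  1.318] F [0.2 0.  0.4] w 0.0682
top [[289.37 308.06]
 [466.61 267.6 ]
 [381.56 290.98]]
scene [[319.89 243.59]
 [463.95 171.91]
 [394.16 218.18]]
```

View pics/d_top.png

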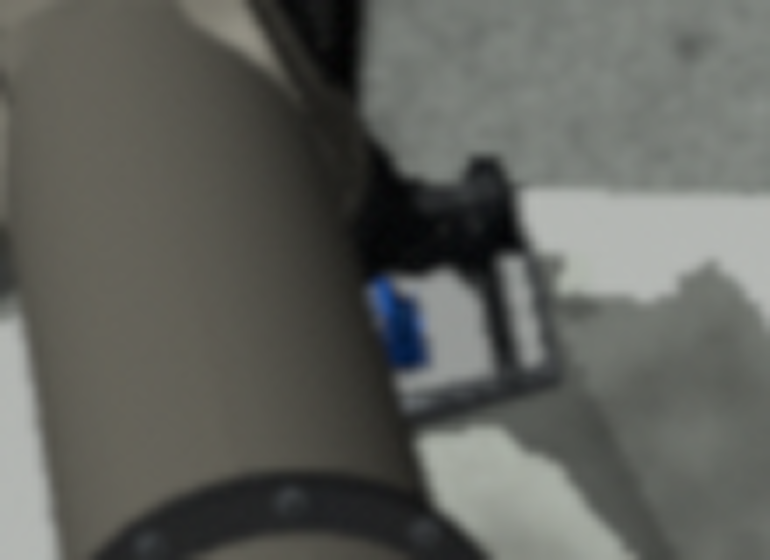

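View pics/d_scene.png

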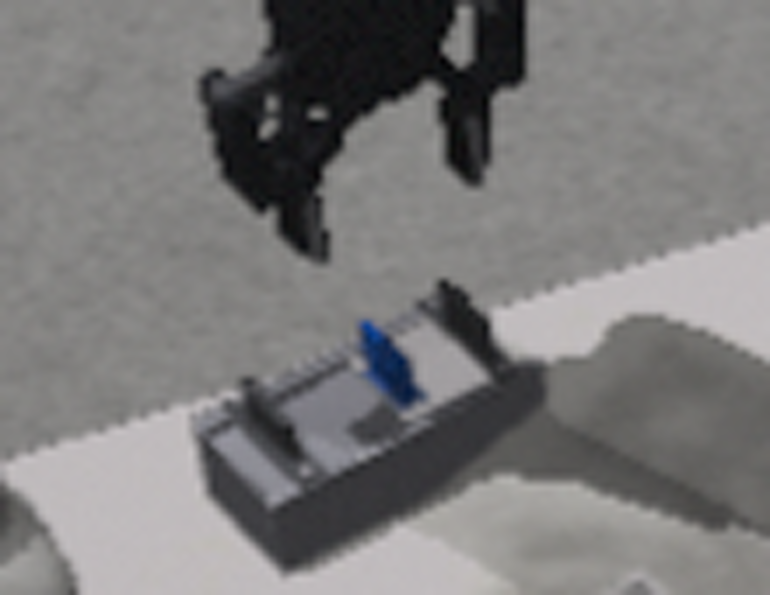

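Run:
```python
from h import *
rel([.4968,.2608,.078],Rdown(-1.325,0,-1))
```

```text
turn [ 0.0003  0.0038 -0.0016] shift [ 0.0457 -0.0087 -0.0048]
```

Request:
apply_moves(series="0 0.002 0 0.02 -0.009 -0.004 0.8; 0 0.003 -0.001 0.045 -0.009 -0.004 0.8; 0 0.003 -0.001 0.045 -0.009 -0.004 0.8")

```text
clock: 2.95
tcp_pos: [0.4959, 0.2597, 0.0767]
orientation: [-0.194, 1.565, 0.192]
contact_force: [0.5, -0.0, 0.0]
grip_width: 0.0681
```

Run:
```python
from h import *
st()
n,b='scene',(160,215,240,290)
im=grab_frame(n); crop(im,*b,10,f'e_{n}.png')
rel([.4968,.2608,.050],Rdown(-1.325,0,-1))
```

```text
2.95 tcp [0.4959 0.2597 0.0767] 
 [[-0.003 -0.244  0.97 ]
 [-0.002  0.97   0.244]
 [-1.    -0.001 -0.003]] 
q [-0.738  0.493  0.184  1.966 -0.136  0.697  1.347] F [ 0.5 -0.   0. ] w 0.0681
turn [ 0.0004 -0.0019  0.0005] shift [0.0275 0.0006 0.0004]
```

View pics/e_scene.png

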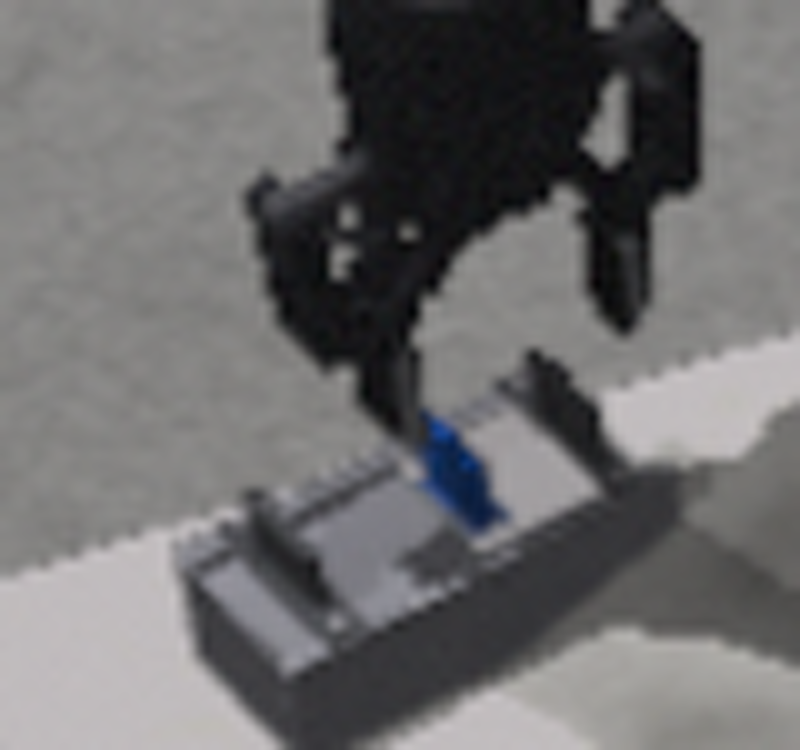

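The fingertip midpoint in the scene crop is (505,372). About 15 mm above, it projects onto (508,415), the midpoint of the tab and front-bridge tops. It's aligned, so I'll descend and pinch.

Request:
apply_moves(series="0 -0.001 0 0.015 0 0 0.8; 0 -0.001 0 0.0275 0 0 0.8; 0 -0.001 0 0.0275 0 0 0.8", force=60)

```text
clock: 3.38
tcp_pos: [0.4952, 0.2592, 0.0477]
orientation: [-0.195, 1.566, 0.192]
contact_force: [0.3, -0.7, -0.2]
grip_width: 0.0682
```

Run:
```python
from h import *
st()
n,b='scene',(160,215,240,290)
im=grab_frame(n); crop(im,*b,10,f'f_{n}.png')
```

```text
3.38 tcp [0.4952 0.2592 0.0477] 
 [[-0.004 -0.244  0.97 ]
 [-0.003  0.97   0.244]
 [-1.    -0.002 -0.004]] 
q [-0.728  0.538  0.172  1.979 -0.147  0.64   1.356] F [ 0.3 -0.7 -0.2] w 0.0682
```

View pics/f_scene.png

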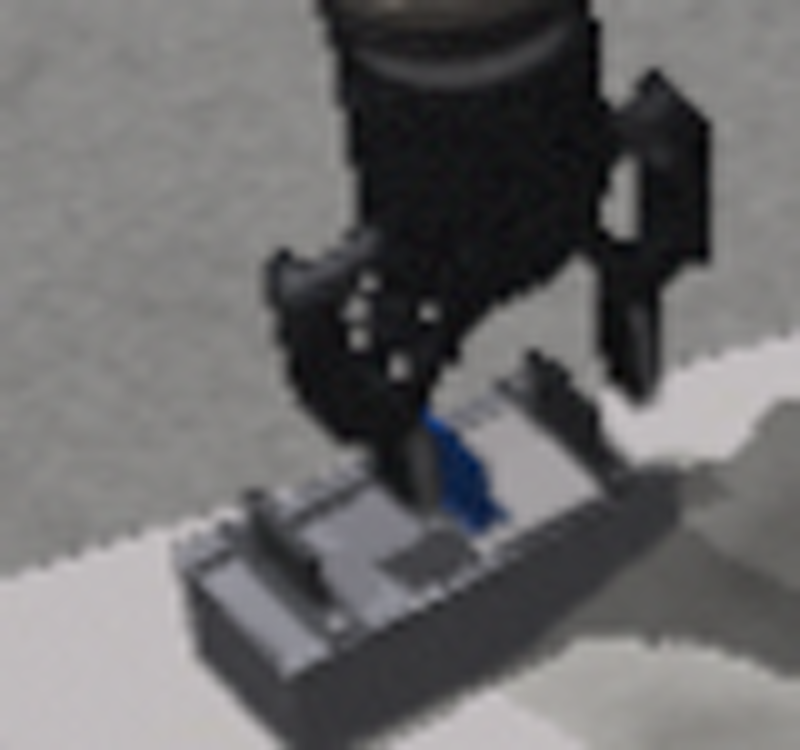

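The fingers straddle the tab and front bridge. I'll raise 2 mm and close.

Request:
apply_moves(series="0 0.003 0 -0.002 0 0 0.6; 0 0.003 0 -0.002 0 0 0.5; 0 0.003 0 -0.002 0 0 0.4; 0 0.003 0 -0.002 0 0 0.3; 0 0.003 0 -0.002 0 0 0.3; 0 0.003 0 -0.002 0 0 0.3", force=60)

```text
clock: 4.18
tcp_pos: [0.4967, 0.2593, 0.0519]
orientation: [-0.194, 1.566, 0.192]
contact_force: [-0.8, -2.8, 6.4]
grip_width: 0.0432
```

Run:
```python
from h import *
st()
n,b='scene',(160,215,240,290)
im=grab_frame(n); crop(im,*b,10,f'g_{n}.png')
```

```text
4.17 tcp [0.4967 0.2593 0.0519] 
 [[-0.004 -0.243  0.97 ]
 [-0.002  0.97   0.243]
 [-1.    -0.001 -0.004]] 
q [-0.728  0.533  0.174  1.975 -0.147  0.649  1.357] F [-0.8 -2.8  6.4] w 0.0432
```

View pics/g_scene.png

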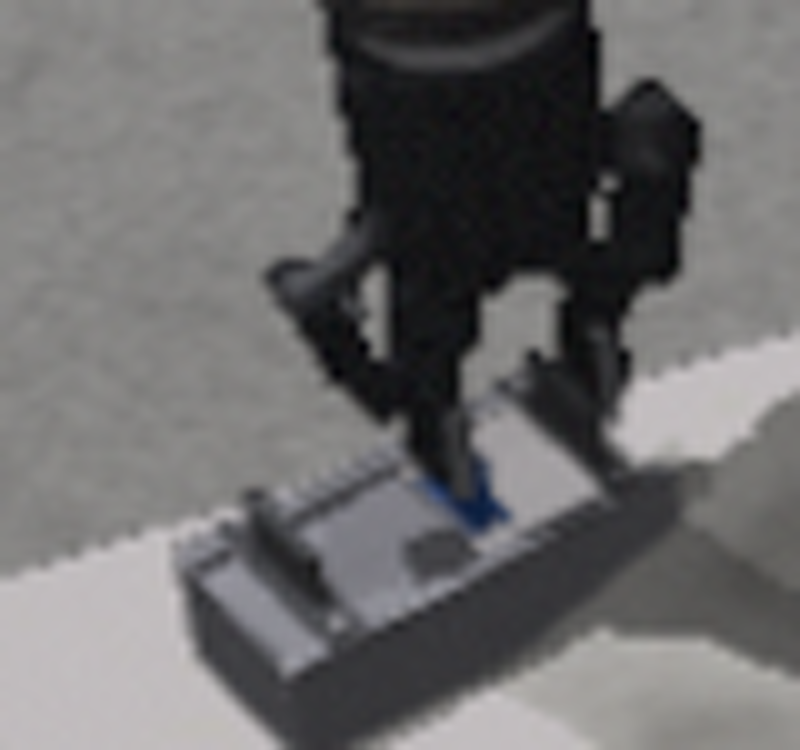

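The pinch is on, 43 mm wide, with the scoop undisturbed. Next is the lift.

Request:
apply_moves(series="0 0 0 -0.005 0 0 0.3; 0 0 0 -0.015 0 0 0.3; 0 0 0 -0.03 0 0 0.3; 0 0 0 -0.05 0 0 0.3; 0 0 0 -0.07 0 0 0.3; 0 0 0 -0.07 0 0 0.3; 0 0 0 -0.07 0 0 0.3; 0 0 0 -0.07 0 0 0.3; 0 0 0 -0.07 0 0 0.3", force=80)

```text
clock: 5.35
tcp_pos: [0.4959, 0.2596, 0.1201]
orientation: [-0.195, 1.568, 0.192]
contact_force: [0.4, -0.1, -3.5]
grip_width: 0.0419
```

Run:
```python
from h import *
st()
n,b='scene',(150,190,230,265)
im=grab_frame(n); crop(im,*b,10,f'i_{n}.png')
```

```text
5.35 tcp [0.4959 0.2596 0.1201] 
 [[-0.006 -0.244  0.97 ]
 [-0.003  0.97   0.244]
 [-1.    -0.001 -0.006]] 
q [-0.752  0.43   0.201  1.94  -0.118  0.789  1.332] F [ 0.4 -0.1 -3.5] w 0.0419
```

View pics/i_scene.png

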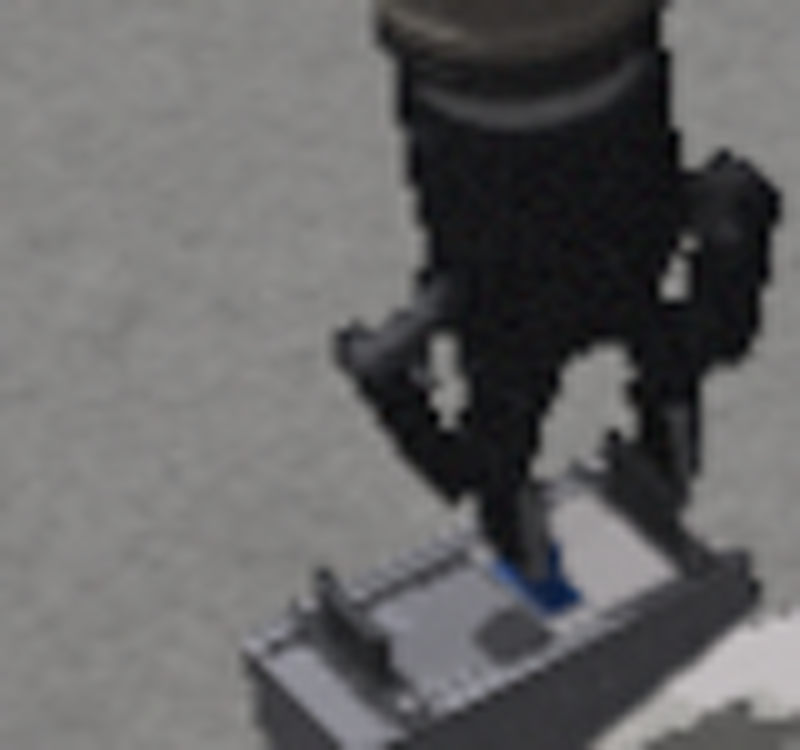

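Lifted level and still pinched; the wrist force of 3.5 N matches the scoop plus balls. I'll raise it to carry over the bottle.

Request:
apply_moves(series="0 0 0 -0.02 0 0 0.3; 0 0 0 -0.06 0 0 0.3; 0 0 0 -0.10 0 0 0.3; 0 0 0 -0.145 0 0 0.3; 0 0 0 -0.19 0 0 0.3; 0 0 0 -0.23 0 0 0.3; 0 0 0 -0.26 0 0 0.3; 0 0 0 -0.28 0 0 0.3; 0 0 0 -0.285 0 0 0.3; 0 0 0 -0.285 0 0 0.3")

```text
clock: 6.65
tcp_pos: [0.4974, 0.2603, 0.405]
orientation: [-0.195, 1.568, 0.192]
contact_force: [-0.1, 0.1, -2.5]
grip_width: 0.0419
```

Run:
```python
from h import *
st()
rel([.422,-.253,.405],Rdown(-1.565,0,-1))
```

```text
6.65 tcp [0.4974 0.2603 0.405 ] 
 [[-0.005 -0.244  0.97 ]
 [-0.003  0.97   0.244]
 [-1.    -0.001 -0.006]] 
q [-0.802  0.173  0.248  1.595 -0.044  1.385  1.268] F [-0.1  0.1 -2.5] w 0.0419
turn [ 0.2404 -0.0056  0.002 ] shift [ 0.0018 -0.4794 -0.1982]
```

Request:
apply_moves(series="0.01 0 0 0 -0.02 -0.008 0.3; 0.025 0 0 0 -0.05 -0.02 0.3; 0.045 0 0 0 -0.09 -0.037 0.3; 0.065 -0.001 0 0 -0.13 -0.054 0.3; 0.085 -0.002 0 0 -0.17 -0.07 0.3; 0.105 -0.002 0 0 -0.21 -0.087 0.3; 0.125 -0.003 0 0 -0.25 -0.103 0.3; 0.145 -0.003 0 0 -0.29 -0.12 0.3; 0.165 -0.004 0 0 -0.33 -0.136 0.3; 0.185 -0.005 0 0 -0.37 -0.153 0.3; 0.205 -0.005 0 0 -0.41 -0.17 0.3; 0.22 -0.005 0 0 -0.44 -0.182 0.3")

```text
clock: 8.15
tcp_pos: [0.4253, -0.2146, 0.4068]
orientation: [-0.017, 1.57, 0.016]
contact_force: [0.8, 0.2, -2.9]
grip_width: 0.0419
```

Request:
apply_moves(series="0.01 0 0 0 -0.02 -0.009 0.3; 0.02 0 0 0 -0.035 -0.015 0.3; 0.02 0 0 0 -0.04 -0.016 0.3; 0.02 0 0 0 -0.04 -0.016 0.3; 0.02 0 0 0 -0.04 -0.016 0.3")

```text
clock: 8.78
tcp_pos: [0.4138, -0.2502, 0.4071]
orientation: [-0.007, 1.571, 0.005]
contact_force: [-0.5, 0.1, -3.2]
grip_width: 0.0419
```

Run:
```python
from h import *
st()
for n,b in(('top',(330,150,490,270)),('scene',(300,90,460,240))):
    im=grab_frame(n); cv2.imwrite(f'pics/{n}2.png',im); crop(im,*b,5,f'j_{n}.png')
rel([.422,-.253,.405],Rdown(-1.565,0,-1))
```

```text
8.78 tcp [ 0.4138 -0.2502  0.4071] 
 [[ 0.    -0.008  1.   ]
 [-0.001  1.     0.008]
 [-1.    -0.001  0.   ]] 
q [-0.317 -0.009  0.742  1.779  0.007  1.369  2.002] F [-0.5  0.1 -3.2] w 0.0419
turn [0.002  0.0002 0.0014] shift [ 0.0021 -0.0028  0.0082]
```

View pics/top2.png

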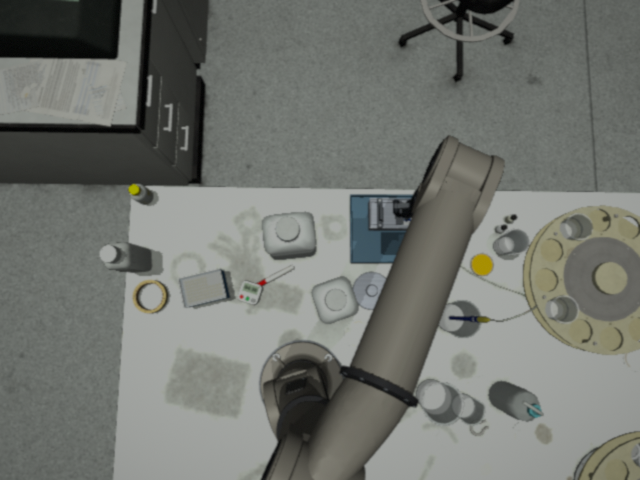

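View pics/scene2.png

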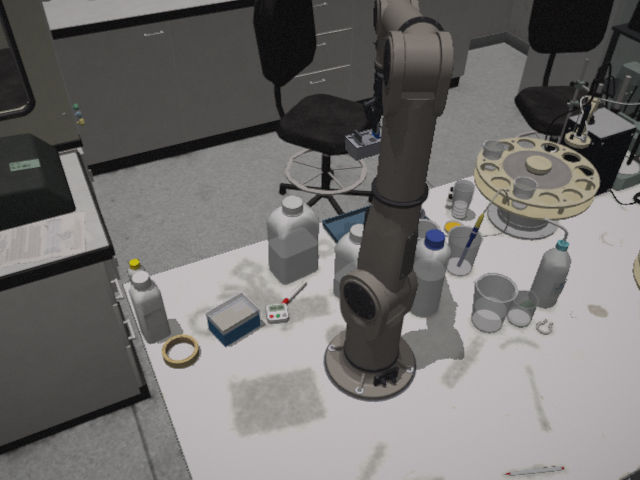

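Both views show the forearm hiding the jar. The scoop hangs level over the tray at top (390,213) and scene (365,140). I'll lower it partway and recheck alignment against the tray.

Request:
apply_moves(series="0 0 0 0.03 -0.001 0.002 0.3; 0 0 0 0.07 -0.002 0.004 0.3; 0 0 0 0.11 -0.002 0.006 0.3; 0 0 0 0.15 -0.002 0.008 0.3; 0 0 0 0.19 -0.002 0.008 0.3; 0 0 0 0.23 -0.002 0.008 0.3; 0 0 0 0.26 -0.002 0.008 0.3; 0 0 0 0.28 -0.002 0.008 0.3; 0 0 0 0.287 -0.002 0.008 0.3; 0 0 0 0.287 -0.002 0.008 0.3; 0 0 0 0.287 -0.002 0.008 0.3")

```text
clock: 10.25
tcp_pos: [0.4222, -0.2537, 0.121]
orientation: [-0.007, 1.569, 0.004]
contact_force: [-0.8, -0.3, -3.1]
grip_width: 0.0418
```

Run:
```python
from h import *
st()
for n,b in(('top',(330,165,490,285)),('scene',(300,150,460,270))):
    im=grab_frame(n); cv2.imwrite(f'pics/{n}3.png',im); crop(im,*b,5,f'k_{n}.png')
    ob=get_obs(); Rm=R.from_rotvec(ob['orientation']).as_matrix()
    t=ob['tcp_pos']; zu=t[2]-.0519
    L=np.array([[-.07,.032,.042],[-.07,-.032,.042],[-.052,.018,.066],[-.052,-.018,.066],[.065,-.032,.042],[.065,.032,.042]])
    sx=-Rm[:,1]; sz=-Rm[:,0]; sy=np.cross(sz,sx)
    o=t-sx*.028-sz*.0519
    print(n,np.round((proj(n,o+L@np.array([sx,sy,sz]))-b[:2])*5+2))
```

```text
10.25 tcp [ 0.4222 -0.2537  0.121 ] 
 [[ 0.002 -0.006  1.   ]
 [-0.002  1.     0.006]
 [-1.    -0.002  0.002]] 
q [-0.127  0.387  0.666  2.121 -0.352  0.74   2.344] F [-0.8 -0.3 -3.1] w 0.0418
top [[150. 280.]
 [150. 395.]
 [187. 298.]
 [187. 364.]
 [397. 397.]
 [395. 282.]]
scene [[215. 318.]
 [265. 378.]
 [253. 292.]
 [282. 326.]
 [454. 316.]
 [401. 259.]]
```

View pics/k_top.png

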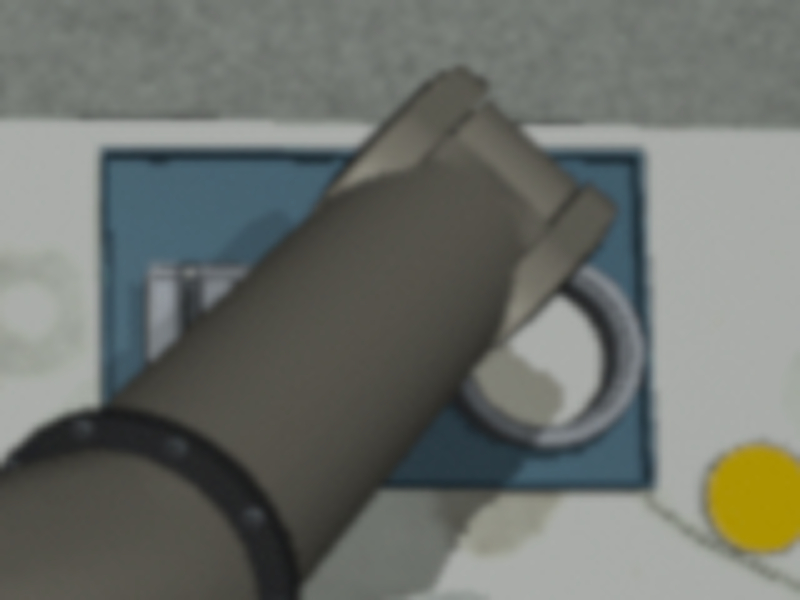

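View pics/k_scene.png

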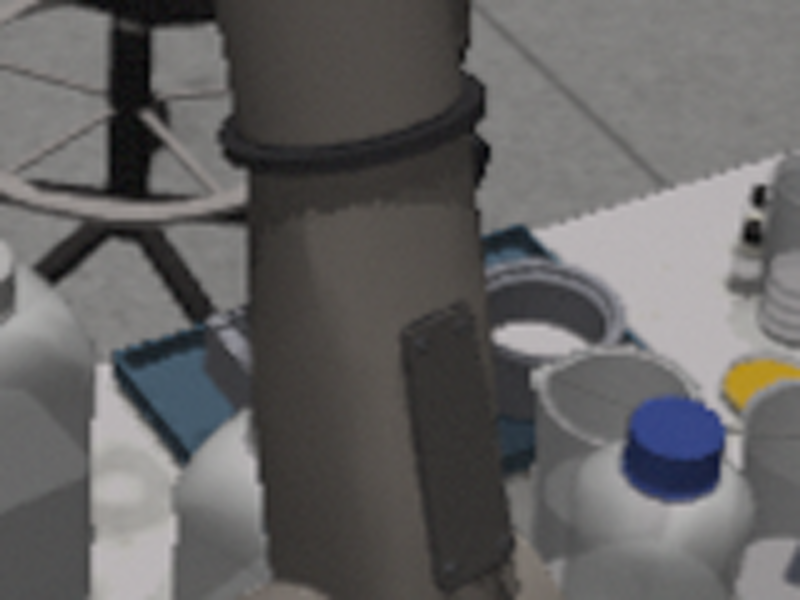

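Run:
```python
from h import *
o=lambda x0,y0,p,s=5:np.array(((p[0]+.5)/s-.5+x0,(p[1]+.5)/s-.5+y0))
q=lambda p:o(340,180,p)+[.6,3.5]; s=lambda p:o(300,150,p)+[2,-.9]
for p in [(53,77),(592,78),(602,412),(55,412)]: print('top tray',np.round(back('top',q(p),.03),4))
r=np.mean([(497,180),(497,377),(398,278),(596,278)],0)
print('top jar',back('top',q(r),.067))
b=lambda p:o(340,180,p)+[2,-.9]
print('scene tray FR',back('scene',b((322,78)),.03),'jar',back('scene',b((341,162)),.067),'FL',back('scene',s((115,352)),.03))
```

```text
top tray [ 0.533  -0.1369  0.03  ]
top tray [ 0.537  -0.4539  0.03  ]
top tray [ 0.3404 -0.4547  0.03  ]
top tray [ 0.3362 -0.1389  0.03  ]
top jar [ 0.41228738 -0.38616701  0.067     ]
scene tray FR [ 0.53587113 -0.45175921  0.03      ] jar [ 0.41562279 -0.3845113   0.067     ] FL [ 0.53771407 -0.13770318  0.03      ]
```

With local bias corrections the two cameras agree: tray centre (0.437, −0.295), jar (0.413, −0.385). Now I'll set the scoop down.

Request:
apply_moves(series="0 0 0 0.01 0 -0.003 0.3; 0 0 0 0.025 0 -0.006 0.3; 0 0 0 0.038 0 -0.007 0.3; 0 0 0 0.047 0 -0.007 0.3; 0 0 0 0.051 0 -0.007 0.3; 0 0 0 0.053 0 -0.007 0.3; 0 0 0 0.053 0 -0.007 0.3")

```text
clock: 11.22
tcp_pos: [0.4146, -0.2537, 0.0673]
orientation: [-0.006, 1.57, 0.004]
contact_force: [-0.1, 1.0, -3.0]
grip_width: 0.0418
```

Run:
```python
from h import *
st()
```

```text
11.22 tcp [ 0.4146 -0.2537  0.0673] 
 [[ 0.001 -0.006  1.   ]
 [-0.002  1.     0.006]
 [-1.    -0.002  0.001]] 
q [-0.051  0.472  0.588  2.164 -0.444  0.623  2.43 ] F [-0.1  1.  -3. ] w 0.0418
```

Request:
apply_moves(series="0 0 0 0.001 0 0 0.3; 0 0 0 0.002 0 0 0.3; 0 0 0 0.003 0 0 0.3; 0 0 0 0.003 0 0 0.3; 0 0 0 0.003 0 0 0.3")

```text
clock: 11.85
tcp_pos: [0.4146, -0.2536, 0.0642]
orientation: [-0.006, 1.57, 0.004]
contact_force: [0.5, -0.3, -2.0]
grip_width: 0.0419
```

Request:
apply_moves(series="0 0 0 0.001 0 0 0.3; 0 0 0 0.002 0 0 0.3; 0 0 0 0.002 0 0 0.3")

```text
clock: 12.22
tcp_pos: [0.4149, -0.2541, 0.0637]
orientation: [-0.005, 1.569, 0.004]
contact_force: [-3.4, 2.1, 19.4]
grip_width: 0.0419
```

It touched down at 19 N. I'll relieve that by 1 mm and release.

Request:
apply_moves(series="0 0 0 -0.0015 0 0 0.3; 0 0 0 -0.0015 0 0 0.45; 0 0 0 -0.0015 0 0 0.6; 0 0 0 -0.0015 0 0 0.75; 0 0 0 -0.0015 0 0 0.78; 0 0 0 -0.0015 0 0 0.78; 0 0 0 -0.0015 0 0 0.78")

```text
clock: 13.1
tcp_pos: [0.4145, -0.2536, 0.0637]
orientation: [-0.006, 1.571, 0.004]
contact_force: [-0.4, -0.1, 0.1]
grip_width: 0.0663
```

Request:
apply_moves(series="0 0 0 -0.01 0 0 0.78; 0 0 0 -0.03 0 0 0.78; 0 0 0 -0.05 0 0 0.78; 0 0 0 -0.05 0 0 0.8; 0 0 0 -0.05 0 0 0.85; 0 0 0 -0.05 0 0 0.88")

```text
clock: 13.85
tcp_pos: [0.4141, -0.2532, 0.1131]
orientation: [-0.006, 1.572, 0.004]
contact_force: [-0.0, 0.2, -0.1]
grip_width: 0.0751
```

Run:
```python
from h import *
st()
for n,b in(('top',(330,165,490,285)),('scene',(300,150,460,270))):
    im=grab_frame(n); cv2.imwrite(f'pics/{n}4.png',im); crop(im,*b,5,f'l_{n}.png')
```

```text
13.85 tcp [ 0.4141 -0.2532  0.1131] 
 [[-0.001 -0.006  1.   ]
 [-0.001  1.     0.006]
 [-1.    -0.001 -0.001]] 
q [-0.119  0.391  0.663  2.14  -0.362  0.72   2.36 ] F [-0.   0.2 -0.1] w 0.0751
```

View pics/l_top.png

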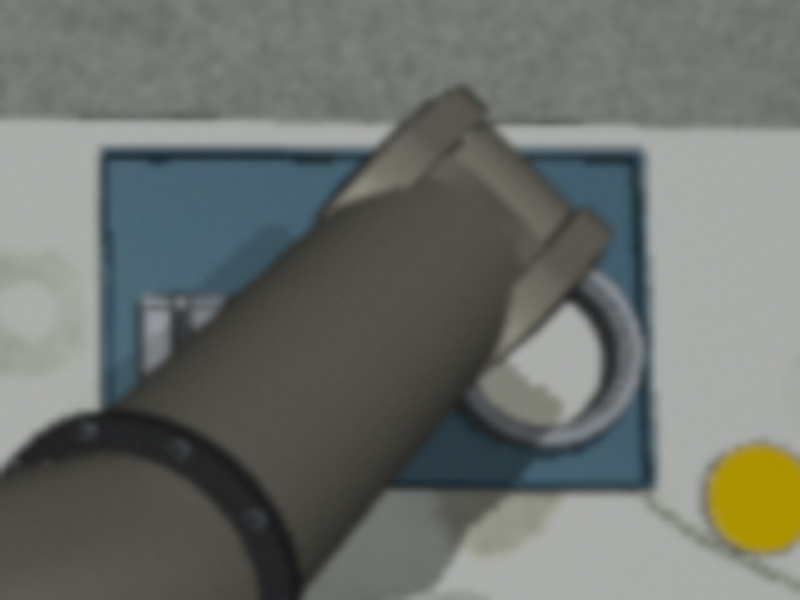

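View pics/l_scene.png

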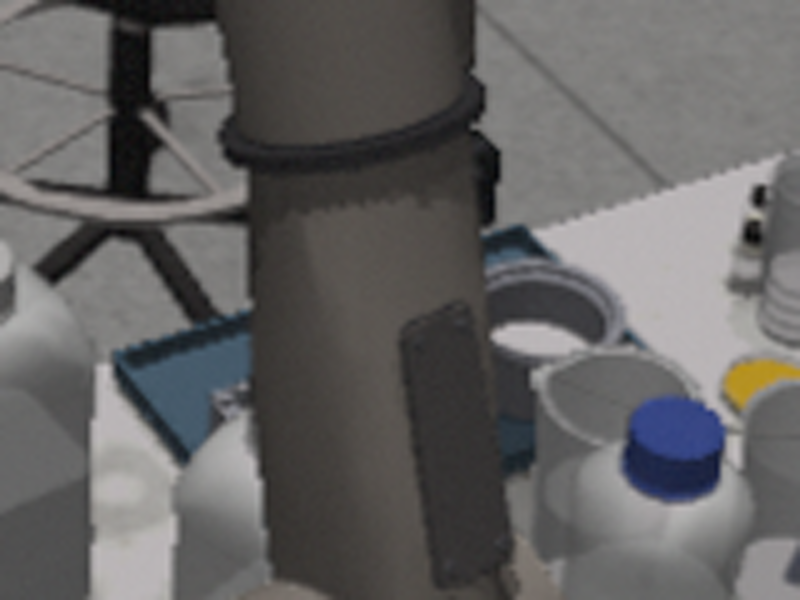

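The scoop stands alone in the tray with its lid shut. Before re-gripping I'll rehearse the tilt in free air to check it's within joint range.

Run:
```python
from h import *
for t in(0,20,40): rel([.413,-.292,.28],Rdown(-1.567,np.radians(t),-1))
```

```text
turn [ 0.0023 -0.0008  0.0012] shift [-0.1668 -0.0388 -0.0014]
turn [ 0.0021 -0.0012  0.3503] shift [-0.1668 -0.0388 -0.0014]
turn [ 0.0019 -0.0016  0.6994] shift [-0.1668 -0.0388 -0.0014]
```

Request:
apply_moves(series="0 0 0 -0.05 0 0 0.88; 0 0 0 -0.1 -0.01 0 0.88; 0 0 0 -0.15 -0.03 0 0.88; 0 0 0 -0.167 -0.039 0 0.88; 0 0 0.12 -0.167 -0.039 0 0.88; 0 0 0.24 -0.167 -0.039 0 0.88; 0 0 0.36 -0.167 -0.039 0 0.88; 0 0 0.48 -0.167 -0.039 0 0.88; 0 0 0.6 -0.167 -0.039 0 0.88; 0 0 0.72 -0.167 -0.039 0 0.88; 0 0 0.72 -0.167 -0.039 0 0.88")

```text
clock: 15.32
tcp_pos: [0.4137, -0.2934, 0.2786]
orientation: [0.562, 1.501, 0.565]
contact_force: [0.0, -0.3, -0.0]
grip_width: 0.0752
```

Run:
```python
from h import *
st()
for n,b in(('top',(330,165,490,285)),('scene',(300,150,460,270))):
    im=grab_frame(n); cv2.imwrite(f'pics/{n}5.png',im); 
rel([.413,-.2,.28],Rdown(-1.567,0,-1))
```

```text
15.32 tcp [ 0.4137 -0.2934  0.2786] 
 [[-0.005 -0.     1.   ]
 [ 0.659  0.752  0.003]
 [-0.752  0.659 -0.004]] 
q [ 0.317  0.56   0.689  1.669 -0.681  1.723  2.757] F [ 0.  -0.3 -0. ] w 0.0752
turn [ 0.0017 -0.0012 -0.717 ] shift [ 0.0609  0.0695 -0.001 ]
```

View pics/top5.png

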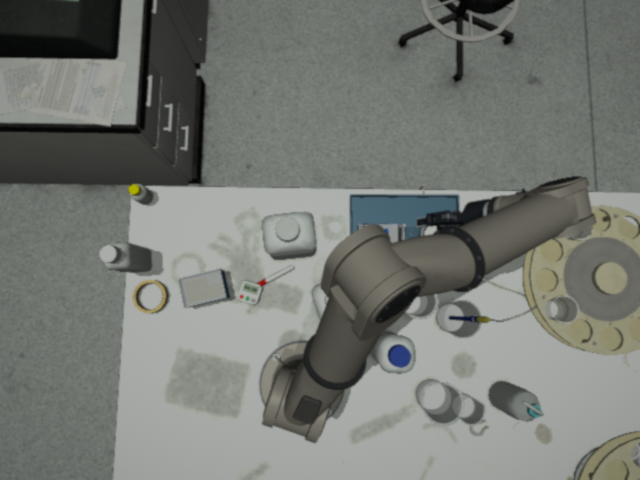

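View pics/scene5.png

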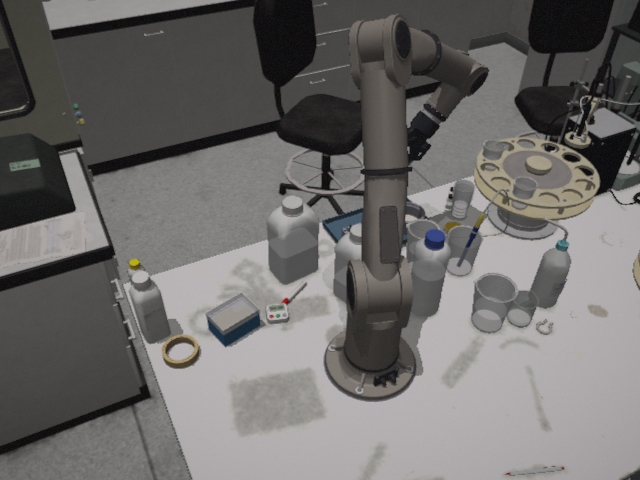

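Request:
apply_moves(series="0 0 0 0.02 -0.0175 0 0.88; 0 0 0 0.04 -0.035 0 0.88; 0 0 0 0.064 -0.056 0 0.88; 0 0 0 0.064 -0.056 0 0.88")

```text
clock: 15.92
tcp_pos: [0.4147, -0.2905, 0.1951]
orientation: [0.558, 1.501, 0.569]
contact_force: [0.3, 0.0, 0.1]
grip_width: 0.0757
```

Run:
```python
from h import *
st()
```

```text
15.93 tcp [ 0.4147 -0.2905  0.1951] 
 [[-0.006 -0.005  1.   ]
 [ 0.659  0.752  0.008]
 [-0.752  0.659 -0.001]] 
q [ 0.339  0.655  0.652  1.735 -0.724  1.602  2.85 ] F [0.3 0.  0.1] w 0.0757
```

The tilt is reachable (q7 at 2.85 of 2.96). I'll use a slightly different pour yaw for margin. Back upright over the rear pinch now.

Run:
```python
from h import *
rel([.4135,-.205,.2],Rdown(-1.5645,0,-1))
```

```text
turn [ 0.0011 -0.002  -0.7196] shift [ 0.0527  0.0676 -0.0005]
```

Request:
apply_moves(series="0 0 -0.12 -0.01 0.012 0 0.88; 0 0 -0.24 -0.01 0.024 0 0.88; 0 0 -0.36 0.01 0.036 0 0.88; 0 0 -0.48 0.03 0.05 0 0.88; 0 0 -0.6 0.05 0.06 0 0.88; 0.001 -0.002 -0.72 0.053 0.068 0 0.88; 0.001 -0.002 -0.72 0.053 0.068 0 0.88; 0.001 -0.002 -0.72 0.053 0.068 0 0.88")

```text
clock: 16.92
tcp_pos: [0.4147, -0.2066, 0.2017]
orientation: [-0.003, 1.566, 0.003]
contact_force: [-0.6, 0.2, 0.2]
grip_width: 0.0754
```

Run:
```python
from h import *
st()
for n,b in(('top',(330,185,450,275)),('scene',(320,180,430,260))):
    im=grab_frame(n); cv2.imwrite(f'pics/{n}6.png',im); crop(im,*b,6,f'm_{n}.png')
rel([.4135,-.205,.1],Rdown(-1.5645,0,-1))
```

```text
16.93 tcp [ 0.4147 -0.2066  0.2017] 
 [[ 0.004 -0.004  1.   ]
 [ 0.     1.     0.004]
 [-1.     0.     0.004]] 
q [-0.453  0.21   0.903  2.12  -0.214  0.897  2.149] F [-0.6  0.2  0.2] w 0.0754
turn [-0.005  0.003  0.001] shift [ 0.1012  0.003  -0.0008]
```

View pics/m_top.png

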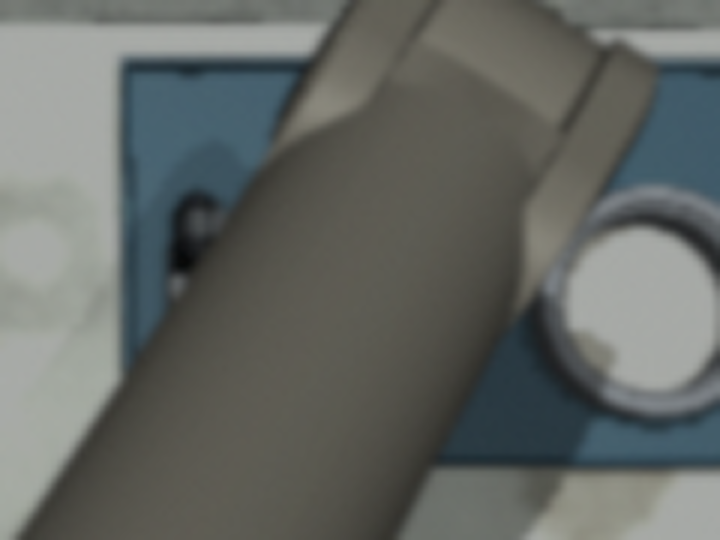

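View pics/m_scene.png

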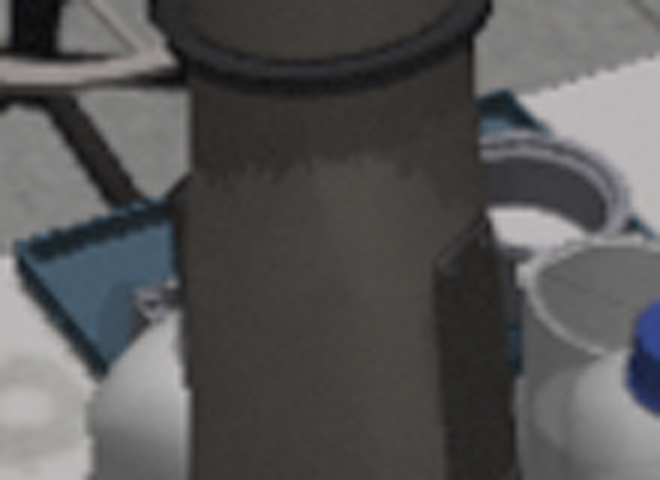

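Run:
```python
from h import *
im=cv2.imread('pics/top5.png'); crop(im,345,190,445,265,8,'n_top.png')
# predicted using released scoop pose + top bias (-.6,-3.5)
o=np.array([.4145,-.2257,.012]); sx=np.array([.006,-1,0]);sy=np.array([1,.006,0]);sz=np.array([0,0,1])
L=np.array([[-.07,.032,.042],[-.07,-.032,.042],[-.052,.018,.066],[.005,.018,.066],[.011,-.018,.066],[.045,.018,.066],[.065,.032,.042]])
print(np.round((proj('top',o+L@np.array([sx,sy,sz]))+[-.6,-3.5]-[345,190])*8+4))
```

```text
[[101. 268.]
 [102. 446.]
 [159. 297.]
 [321. 299.]
 [339. 400.]
 [434. 300.]
 [478. 271.]]
```

View pics/n_top.png

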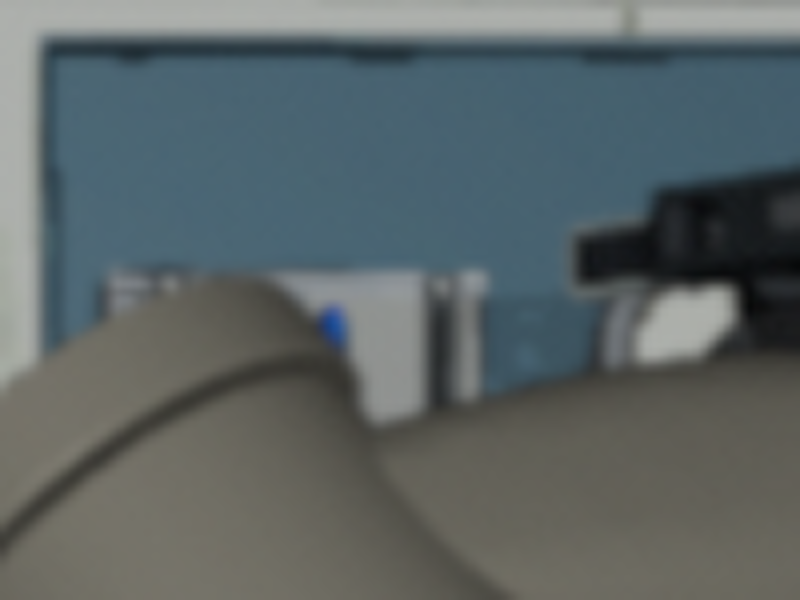

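The scoop is where I predicted: tab at (330,328), front bridge at about (440,340), lid shut. Descending for the rear pinch.

Request:
apply_moves(series="-0.005 0.003 0 0.03 0.003 -0.001 0.88; -0.005 0.003 0.001 0.07 0.003 -0.001 0.88; -0.005 0.003 0.001 0.1 0.003 -0.001 0.88; -0.005 0.003 0.001 0.1 0.003 -0.001 0.88; -0.005 0.003 0.001 0.1 0.003 -0.001 0.88")

```text
clock: 17.65
tcp_pos: [0.4135, -0.2049, 0.1014]
orientation: [-0.006, 1.571, 0.005]
contact_force: [0.4, -0.2, 0.4]
grip_width: 0.075
```

Run:
```python
from h import *
st()
rel([.4135,-.2055,.058],Rdown(-1.5645,0,-1))
```

```text
17.65 tcp [ 0.4135 -0.2049  0.1014] 
 [[-0.    -0.007  1.   ]
 [-0.001  1.     0.007]
 [-1.    -0.001 -0.   ]] 
q [-0.294  0.403  0.76   2.204 -0.439  0.686  2.35 ] F [ 0.4 -0.2  0.4] w 0.075
turn [ 0.0007 -0.0004  0.001 ] shift [ 0.0434 -0.0005 -0.    ]
```

Request:
apply_moves(series="0 0 0 0.02 -0.001 0 0.88; 0 0 0 0.035 -0.001 0 0.88; 0 0 0 0.043 -0.001 0 0.88; 0 0 0 0.043 -0.001 0 0.88", force=20)

```text
clock: 18.15
tcp_pos: [0.4131, -0.2044, 0.0575]
orientation: [-0.008, 1.572, 0.007]
contact_force: [-0.6, 0.2, 0.5]
grip_width: 0.0753
```

Run:
```python
from h import *
st()
```

```text
18.15 tcp [ 0.4131 -0.2044  0.0575] 
 [[-0.002 -0.009  1.   ]
 [-0.     1.     0.009]
 [-1.    -0.    -0.002]] 
q [-0.213  0.482  0.667  2.226 -0.536  0.595  2.434] F [-0.6  0.2  0.5] w 0.0753
```

Request:
apply_moves(series="0 0 0 0 0.001 0 0.76; 0 0 0 0 0.001 0 0.76; 0 0 0 -0.001 0.005 0 0.65; 0 0 0 -0.001 0.006 0 0.65; 0 0 0 -0.003 0.010 0 0.53; 0 0 0 -0.003 0.011 0 0.53; 0 0 0 -0.005 0.015 0 0.41; 0 0 0 -0.005 0.016 0 0.41; 0 0 0 -0.005 0.020 0 0.29; 0 0 0 -0.005 0.021 0 0.29; 0 0 0 -0.005 0.0235 0 0.22; 0 0 0 -0.005 0.0235 0 0.22", force=20)

```text
clock: 19.65
tcp_pos: [0.413, -0.1807, 0.0625]
orientation: [-0.008, 1.572, 0.007]
contact_force: [-0.4, -0.5, 0.2]
grip_width: 0.0187
```

Run:
```python
from h import *
st()
im=grab_frame('top'); crop(im,345,190,445,265,8,'p_top.png')
im=grab_frame('scene'); crop(im,320,180,430,260,6,'p_scene.png')
```

```text
19.65 tcp [ 0.413  -0.1807  0.0625] 
 [[-0.001 -0.01   1.   ]
 [-0.     1.     0.01 ]
 [-1.    -0.    -0.001]] 
q [-0.281  0.461  0.685  2.247 -0.524  0.594  2.378] F [-0.4 -0.5  0.2] w 0.0187
```

View pics/p_top.png

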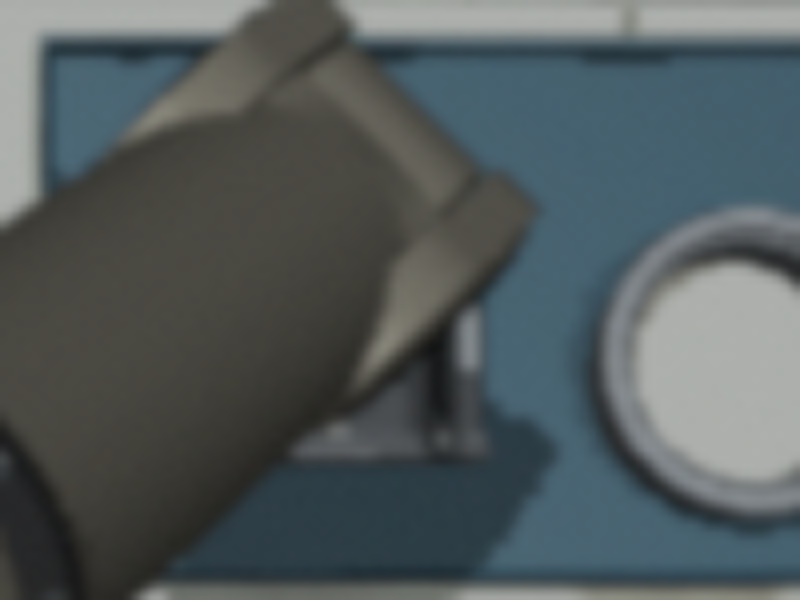

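The scoop hasn't moved; its front end is still at px 485. I'll close onto the rear bridge with full force.

Request:
apply_moves(series="0 0 0 0 0 0 0.15; 0 0 0 0 0 0 0.1; 0 0 0 0 0 0 0.05; 0 0 0 0 0 0 0.02; 0 0 0 0 0 0 0.02; 0 0 0 0 0 0 0.02", force=60)

```text
clock: 20.5
tcp_pos: [0.4128, -0.1805, 0.0628]
orientation: [-0.007, 1.572, 0.008]
contact_force: [-1.3, 3.2, 6.3]
grip_width: 0.0101
```

Run:
```python
from h import *
st()
im=grab_frame('top'); crop(im,345,190,445,265,8,'p_top2.png')
```

```text
20.5 tcp [ 0.4128 -0.1805  0.0628] 
 [[-0.002 -0.01   1.   ]
 [ 0.001  1.     0.01 ]
 [-1.     0.001 -0.002]] 
q [-0.281  0.46   0.685  2.247 -0.524  0.595  2.378] F [-1.3  3.2  6.3] w 0.0101
```

View pics/p_top2.png

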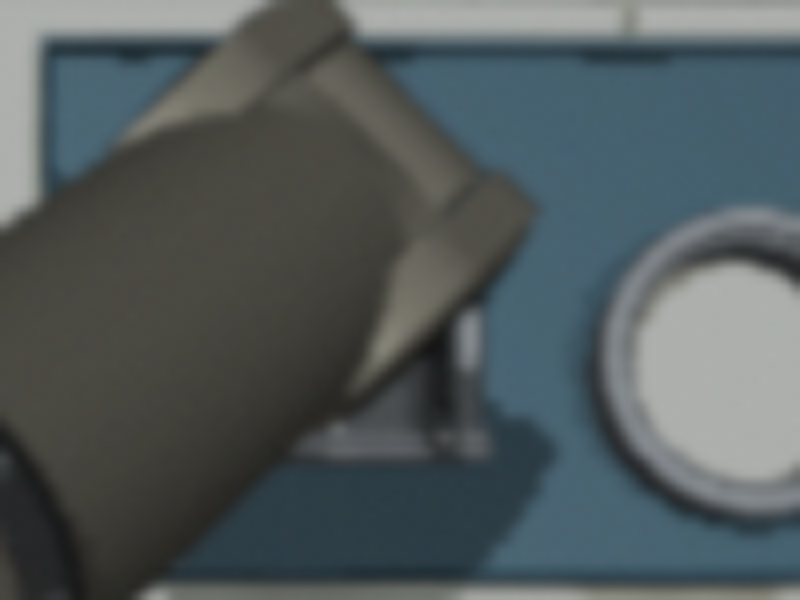

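The width is 10 mm. The front pinch also read 3 mm under nominal, so this fits both plates being held (13 mm). Lifting with more force.

Request:
apply_moves(series="0 0 0 0 0 0 0; 0 0 0 0 0 0 0; 0 0 0 -0.005 0 0 0; 0 0 0 -0.015 0 0 0; 0 0 0 -0.03 0 0 0; 0 0 0 -0.05 0 0 0; 0 0 0 -0.07 0 0 0; 0 0 0 -0.09 0 0 0; 0 0 0 -0.1 0 0 0; 0 0 0 -0.1 0 0 0", force=110)

```text
clock: 21.8
tcp_pos: [0.4136, -0.1807, 0.1632]
orientation: [-0.008, 1.57, 0.008]
contact_force: [0.8, 0.6, -4.2]
grip_width: 0.0069
```

Run:
```python
from h import *
st()
im=grab_frame('top'); cv2.imwrite('pics/top7.png',im);crop(im,345,180,465,270,6,'q_top.png')
im=grab_frame('scene'); crop(im,320,130,440,220,6,'q_scene.png')
```

```text
21.8 tcp [ 0.4136 -0.1807  0.1632] 
 [[ 0.   -0.01  1.  ]
 [-0.    1.    0.01]
 [-1.   -0.    0.  ]] 
q [-0.48   0.268  0.889  2.181 -0.288  0.81   2.173] F [ 0.8  0.6 -4.2] w 0.0069
```

View pics/q_top.png

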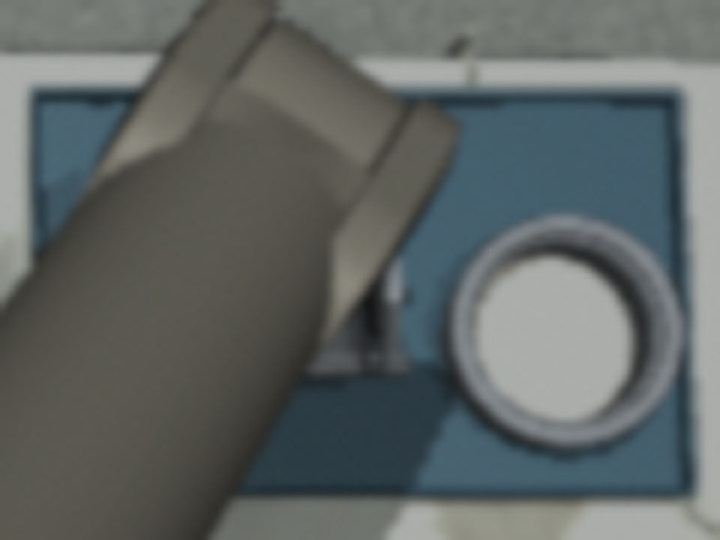

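View pics/q_scene.png

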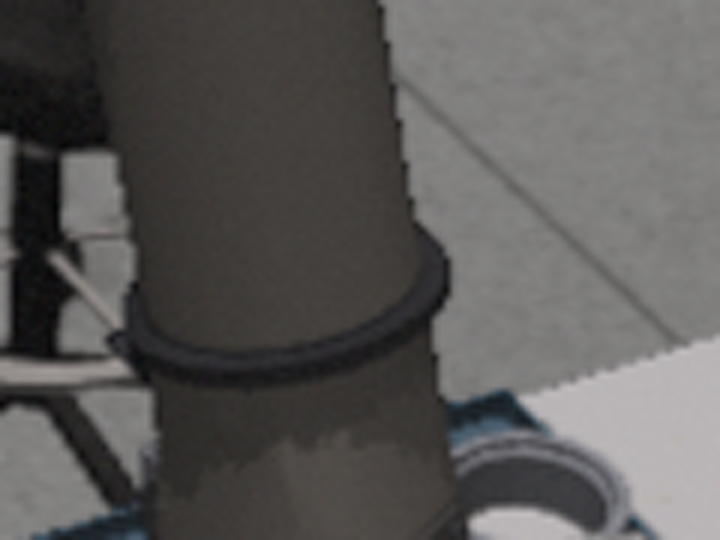

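```bash
cat >> h.py <<'E'
JAR=np.array([.413,-.386])
def pour(tilt,yaw,lipoff,lipz,sxoff=-.0455,tz=.0508,lat=0.0):
    """TCP pose for lip at jar + lipoff back along -mouth dir"""
    Rt=Rdown(yaw,tilt,-1); X=-Rt[:,1]; Z=-Rt[:,0]; Y=np.cross(Z,X)
    h=np.array([np.cos(yaw),np.sin(yaw)])
    lip=np.array([*(JAR-h*lipoff),lipz])
    return lip-(.065-sxoff)*X-(.022-tz)*Z+lat*Y,Rt
E
python3 - <<'E'
from h import *
t=get_obs()['tcp_pos']
o=t-[0,0,.0508]+[0,-.0455,0]
L=np.array([[-.032,-.065,.042],[-.018,-.051,.066],[-.018,-.045,.066],[.032,-.065,.042]])
print(np.round((proj('top',o+L)+[-.6,-3.5]-[345,180])*6+3))
for d in(5,10): # sagged by d degrees about pinch
    a=np.radians(d); M=np.array([[1,0,0],[0,np.cos(a),-np.sin(a)],[0,np.sin(a),np.cos(a)]])
    print(d,np.round((proj('top',t+(o+L-t)@M.T)+[-.6,-3.5]-[345,180])*6+3)[[0,3]])
for ti,y in((0,-1.5645),(0,-1.45),(20,-1.45),(40,-1.45)):
    p,Rt=pour(np.radians(ti),y,.028,.10); print(ti,y,np.round(p,4)); rel(p,Rt)
E
```

```text
[[402. 376.]
 [380. 337.]
 [366. 337.]
 [400. 233.]]
5 [[395. 379.]
 [394. 236.]]
10 [[387. 381.]
 [385. 240.]]
0 -1.5645 [ 0.4121 -0.2475  0.1288]
turn [ 0.0035 -0.0017  0.0002] shift [ 0.0334 -0.067  -0.0013]
0 -1.45 [ 0.3963 -0.2485  0.1288]
turn [-1.11e-01 -1.80e-03  1.00e-04] shift [ 0.0335 -0.0678 -0.0171]
20 -1.45 [ 0.3983 -0.2649  0.1649]
turn [-0.1101  0.0176  0.3488] shift [-0.0026 -0.0842 -0.0154]
40 -1.45 [ 0.4017 -0.2926  0.1931]
turn [-0.107   0.0371  0.6975] shift [-0.0308 -0.1119 -0.0123]
```

No sag: the front corner appears at (408,372), predicted (402,376). Moving the lip over the jar with a small tilt.

Run:
```python
from h import *
for ti in(0,5,10,15):
    p,Rt=pour(np.radians(ti),-1.45,.028,.10); print(ti,np.round(p,4)); rel(p,Rt)
```

```text
0 [ 0.3963 -0.2485  0.1288]
turn [-1.11e-01 -1.80e-03  1.00e-04] shift [ 0.0335 -0.0678 -0.0171]
5 [ 0.3967 -0.2514  0.1383]
turn [-0.111   0.0031  0.0873] shift [ 0.0239 -0.0707 -0.0168]
10 [ 0.3971 -0.2551  0.1476]
turn [-0.1108  0.0079  0.1744] shift [ 0.0147 -0.0744 -0.0164]
15 [ 0.3977 -0.2596  0.1564]
turn [-0.1106  0.0128  0.2616] shift [ 0.0058 -0.079  -0.0159]
```

Request:
apply_moves(series="-0.03 0 0 0 -0.015 -0.004 0; -0.06 0 0 0 -0.035 -0.01 0; -0.09 -0.001 0 0.005 -0.055 -0.014 0; -0.111 -0.002 0 0.015 -0.066 -0.017 0; -0.111 0.001 0.045 0.02 -0.069 -0.017 0; -0.111 0.003 0.087 0.02 -0.071 -0.017 0; -0.111 0.005 0.13 0.018 -0.073 -0.0165 0; -0.111 0.008 0.174 0.0147 -0.0745 -0.0165 0; -0.111 0.010 0.218 0.010 -0.077 -0.016 0; -0.111 0.013 0.26 0.006 -0.079 -0.016 0; -0.111 0.013 0.26 0.006 -0.079 -0.016 0")

```text
clock: 23.28
tcp_pos: [0.3975, -0.2609, 0.1558]
orientation: [0.11, 1.576, 0.297]
contact_force: [-0.4, -0.2, -3.5]
grip_width: 0.007
```

Run:
```python
from h import *
st()
im=grab_frame('top'); cv2.imwrite('pics/top8.png',im);crop(im,345,180,465,270,6,'r_top.png')
im=grab_frame('scene'); crop(im,340,130,460,220,6,'r_scene.png')
for ti in(15,20,25,30,35,40,43):
    p,Rt=pour(np.radians(ti),-1.45,.028,.10); print(ti,np.round(p,4)); rel(p,Rt)
```

```text
23.27 tcp [ 0.3975 -0.2609  0.1558] 
 [[-0.032 -0.115  0.993]
 [ 0.254  0.96   0.119]
 [-0.967  0.256 -0.001]] 
q [ 0.016  0.429  0.725  2.012 -0.519  1.071  2.726] F [-0.4 -0.2 -3.5] w 0.007
15 [ 0.3977 -0.2596  0.1564]
turn [-0.0004 -0.001   0.0021] shift [-0.0005  0.0003  0.0002]
20 [ 0.3983 -0.2649  0.1649]
turn [-0.0004 -0.0009  0.0894] shift [-0.01   -0.0027  0.0002]
25 [ 0.399  -0.2709  0.1728]
turn [-0.0004 -0.0009  0.1766] shift [-0.0193 -0.0064  0.0002]
30 [ 0.3998 -0.2775  0.1802]
turn [-0.0005 -0.0009  0.2639] shift [-0.0281 -0.011   0.0002]
35 [ 0.4007 -0.2847  0.187 ]
turn [-0.0005 -0.0009  0.3512] shift [-0.0365 -0.0163  0.0002]
40 [ 0.4017 -0.2926  0.1931]
turn [-0.0006 -0.0009  0.4384] shift [-0.0445 -0.0223  0.0002]
43 [ 0.4023 -0.2975  0.1964]
turn [-0.0006 -0.0009  0.4908] shift [-0.049  -0.0263  0.0002]
```

View pics/r_top.png

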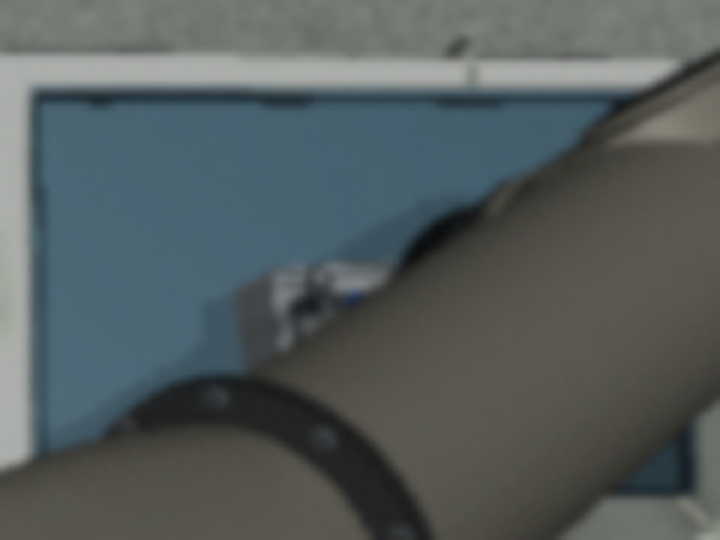

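View pics/r_scene.png

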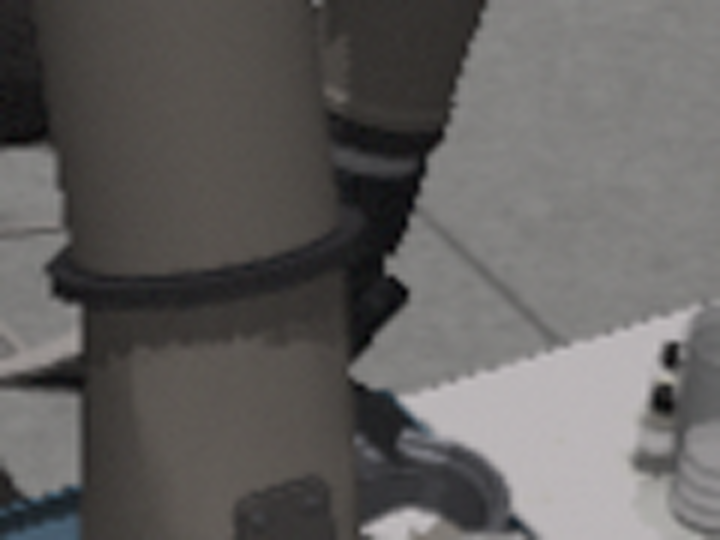

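The blue tab sits beside the rear bridge at top (353,297), so the lid is open. The lip reaches the jar rim. I'll tilt on slowly.

Request:
apply_moves(series="0 0 0.03 -0.0035 -0.001 0 0; 0 0 0.06 -0.007 -0.002 0 0; 0 0 0.09 -0.010 -0.003 0 0; 0 0 0.12 -0.0135 -0.004 0 0; 0 0 0.15 -0.0165 -0.0053 0 0; 0 0 0.176 -0.0193 -0.0064 0 0; 0 0 0.176 -0.0193 -0.0064 0 0; 0 0 0.176 -0.0193 -0.0064 0 0")

```text
clock: 24.38
tcp_pos: [0.3992, -0.271, 0.1736]
orientation: [0.249, 1.568, 0.436]
contact_force: [0.2, -0.4, -2.2]
grip_width: 0.0073
```

Run:
```python
from h import *
st()
im=grab_frame('scene'); crop(im,360,130,480,220,6,'s_scene.png')
for ti in(25,30,35,40,43):
    p,Rt=pour(np.radians(ti),-1.45,.028,.10); rel(p,Rt)
```

```text
24.38 tcp [ 0.3992 -0.271   0.1736] 
 [[-0.051 -0.109  0.993]
 [ 0.419  0.9    0.121]
 [-0.907  0.422  0.   ]] 
q [ 0.157  0.506  0.684  1.898 -0.582  1.29   2.82 ] F [ 0.2 -0.4 -2.2] w 0.0073
turn [0.0005 0.0002 0.0005] shift [ 0.0007 -0.0003 -0.0002]
turn [0.0005 0.0001 0.0877] shift [-0.0088 -0.0033 -0.0002]
turn [5.00e-04 1.00e-04 1.75e-01] shift [-0.018  -0.007  -0.0002]
turn [5.000e-04 1.000e-04 2.623e-01] shift [-0.0269 -0.0116 -0.0002]
turn [5.000e-04 1.000e-04 3.146e-01] shift [-0.032  -0.0147 -0.0002]
```

View pics/s_scene.png

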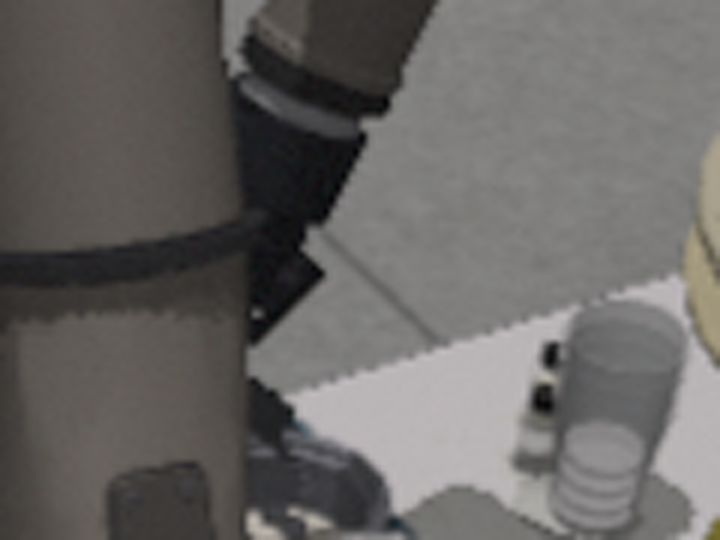

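Run:
```python
from h import *
for ti,y in((27,-1.48),(29,-1.51),(31,-1.54),(33,-1.57),(36,-1.57),(39,-1.57),(42,-1.57)):
    p,Rt=pour(np.radians(ti),y,.028,.10); print(ti);rel(p,Rt)
```

```text
27
turn [ 0.0274 -0.013   0.0354] shift [-0.0031 -0.0015  0.0032]
29
turn [ 0.0539 -0.0271  0.0702] shift [-0.007  -0.0028  0.0064]
31
turn [ 0.08   -0.0421  0.1051] shift [-0.0108 -0.0043  0.0095]
33
turn [ 0.1055 -0.0581  0.1399] shift [-0.0147 -0.0061  0.0123]
36
turn [ 0.104  -0.0609  0.1922] shift [-0.0201 -0.0085  0.0118]
39
turn [ 0.1025 -0.0636  0.2445] shift [-0.0254 -0.0112  0.0112]
42
turn [ 0.1009 -0.0664  0.2968] shift [-0.0306 -0.0142  0.0106]
```

Request:
apply_moves(series="0.027 -0.013 0.035 -0.003 -0.0015 0.003 0; 0.054 -0.027 0.07 -0.007 -0.003 0.0065 0; 0.08 -0.042 0.105 -0.011 -0.0043 0.0095 0; 0.105 -0.058 0.14 -0.0147 -0.006 0.0123 0; 0.105 -0.06 0.165 -0.0175 -0.0072 0.012 0; 0.104 -0.061 0.192 -0.02 -0.0085 0.0118 0; 0.103 -0.062 0.22 -0.023 -0.01 0.0115 0; 0.1025 -0.0636 0.2445 -0.0254 -0.0112 0.0112 0; 0.1015 -0.065 0.27 -0.028 -0.0127 0.011 0; 0.101 -0.066 0.297 -0.0306 -0.0142 0.0106 0; 0.101 -0.066 0.297 -0.0306 -0.0142 0.0106 0; 0.101 -0.066 0.297 -0.0306 -0.0142 0.0106 0")

```text
clock: 25.92
tcp_pos: [0.4129, -0.2953, 0.1953]
orientation: [0.573, 1.494, 0.574]
contact_force: [0.1, -0.4, -2.0]
grip_width: 0.0076
```

Run:
```python
from h import *
st()
im=grab_frame('scene'); crop(im,360,130,480,220,6,'t_scene.png')
im=grab_frame('top'); cv2.imwrite('pics/top9.png',im); crop(im,345,180,465,270,6,'t_top.png')
```

```text
25.93 tcp [ 0.4129 -0.2953  0.1953] 
 [[-0.001 -0.     1.   ]
 [ 0.669  0.743  0.001]
 [-0.743  0.669 -0.   ]] 
q [ 0.372  0.657  0.624  1.725 -0.719  1.608  2.843] F [ 0.1 -0.4 -2. ] w 0.0076
```

View pics/t_scene.png

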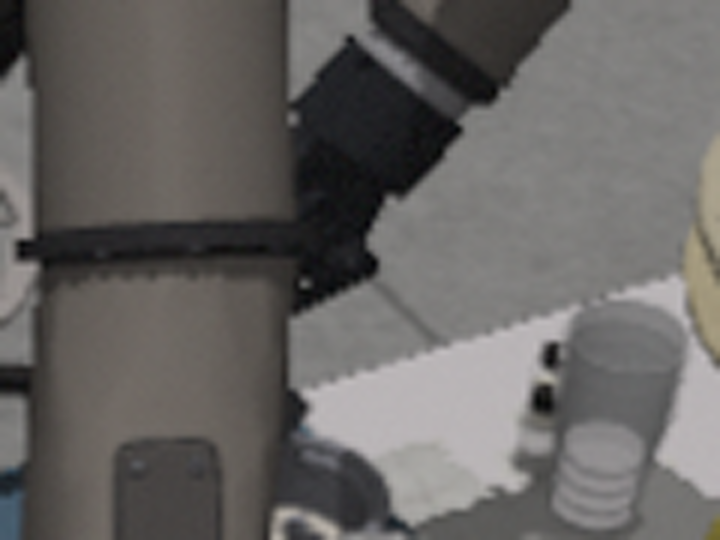

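View pics/t_top.png

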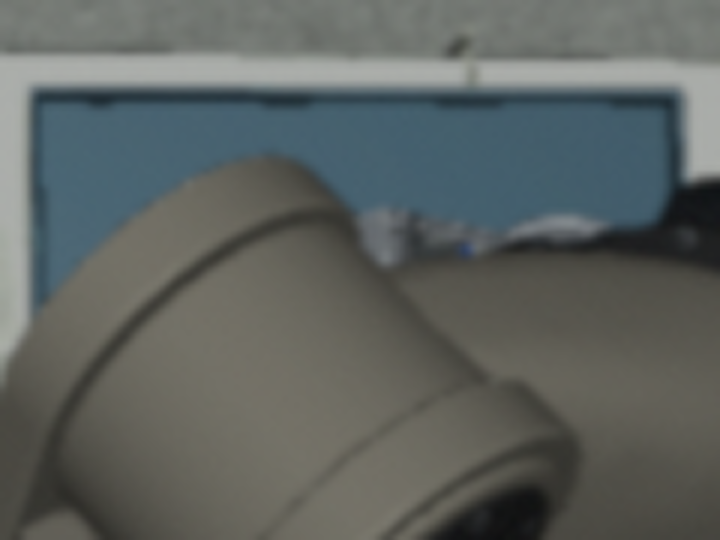

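Request:
apply_moves(series="0 0 0.03 -0.003 -0.002 0 0; 0 0 0.05 -0.005 -0.003 0 0; 0 0 0.05 -0.005 -0.003 0 0; 0 0 0.05 -0.005 -0.003 0 0; 0 0 0.05 -0.005 -0.003 0 0; 0 0 0.05 -0.005 -0.003 0 0; 0 0 0.05 -0.005 -0.003 0 0; 0 0 0.02 -0.002 -0.001 0 0")

```text
clock: 27.02
tcp_pos: [0.4127, -0.2978, 0.1958]
orientation: [0.588, 1.491, 0.588]
contact_force: [0.7, -0.6, -1.4]
grip_width: 0.0074
```

Run:
```python
from h import *
st()
# upright, back over tray: scoop centre y -.2257 -> TCP y -.1802
rel([.4130,-.240,.22],Rdown(-1.5645,0,-1)); rel([.4130,-.1805,.2],Rdown(-1.5645,0,-1))
```

```text
27.02 tcp [ 0.4127 -0.2978  0.1958] 
 [[-0.001  0.001  1.   ]
 [ 0.683  0.731  0.   ]
 [-0.731  0.683 -0.001]] 
q [ 0.386  0.668  0.617  1.713 -0.722  1.627  2.847] F [ 0.7 -0.6 -1.4] w 0.0074
turn [-0.0064  0.0013 -0.7517] shift [0.0218 0.0587 0.0003]
turn [-0.0064  0.0013 -0.7517] shift [0.077  0.0885 0.0003]
```

Request:
apply_moves(series="0 0 -0.05 -0.007 0.013 0 0; 0 0 -0.15 -0.005 0.025 0 0; 0 0 -0.27 0.002 0.035 0 0; -0.002 0 -0.39 0.01 0.045 0 0; -0.004 0 -0.52 0.016 0.052 0 0; -0.006 0.001 -0.65 0.02 0.058 0 0; -0.006 0.001 -0.752 0.025 0.062 0 0; -0.006 0.001 -0.752 0.04 0.07 0 0; -0.006 0.001 -0.752 0.06 0.08 0 0; -0.006 0.001 -0.752 0.077 0.0885 0 0; -0.006 0.001 -0.752 0.077 0.0885 0 0; -0.006 0.001 -0.752 0.077 0.0885 0 0")

```text
clock: 28.52
tcp_pos: [0.4128, -0.1806, 0.2009]
orientation: [-0.004, 1.569, 0.006]
contact_force: [-0.0, 0.2, -2.0]
grip_width: 0.0072
```

Run:
```python
from h import *
st()
im=grab_frame('scene'); crop(im,360,170,460,245,8,'u_scene.png')
im=grab_frame('top'); cv2.imwrite('pics/top10.png',im); crop(im,365,190,465,265,8,'u_top.png')
rel([.4130,-.1805,.066],Rdown(-1.5645,0,-1))
```

```text
28.52 tcp [ 0.4128 -0.1806  0.2009] 
 [[ 0.002 -0.006  1.   ]
 [ 0.001  1.     0.006]
 [-1.     0.001  0.002]] 
q [-0.449  0.167  0.817  2.142 -0.159  0.89   2.039] F [-0.   0.2 -2. ] w 0.0072
turn [-0.0008  0.0016 -0.001 ] shift [ 0.1349  0.0003 -0.    ]
```

View pics/u_scene.png

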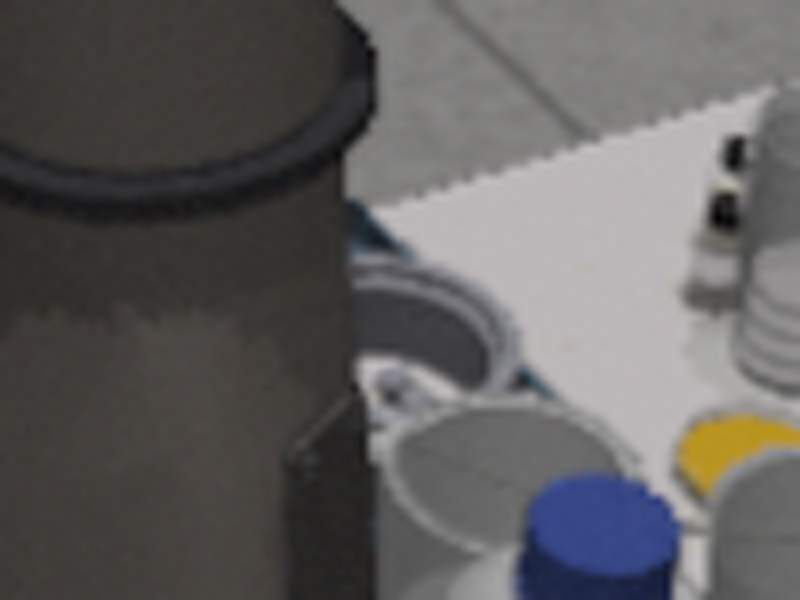

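View pics/u_top.png

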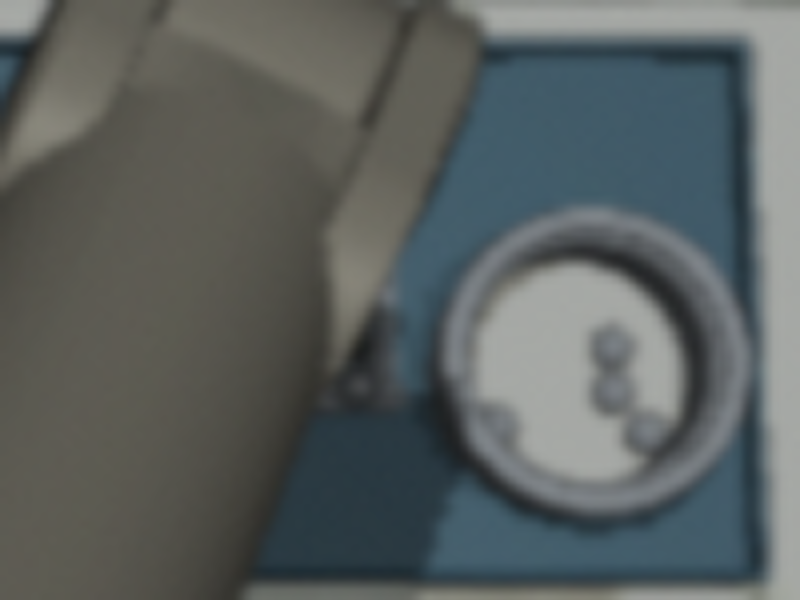

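All four balls are in the jar, at (612,345), (612,392), (648,432) and (497,425). Next I'll set the empty scoop down in the tray.

Request:
apply_moves(series="0 0.002 0 0.03 0 0 0; 0 0.002 -0.001 0.07 0 0 0; 0 0.002 -0.001 0.1 0 0 0; 0 0.002 -0.001 0.12 0 0 0; 0 0.002 -0.001 0.13 0 0 0; 0 0.002 -0.001 0.133 0 0 0; 0 0.002 -0.001 0.135 0 0 0; 0 0.002 -0.001 0.135 0 0 0; 0 0.002 -0.001 0.135 0 0 0")

```text
clock: 29.75
tcp_pos: [0.4133, -0.1801, 0.066]
orientation: [-0.005, 1.571, 0.005]
contact_force: [-1.1, -0.2, -0.9]
grip_width: 0.0076
```

Request:
apply_moves(series="0 0 0 0.001 0 0 0; 0 0 0 0.002 0 0 0; 0 0 0 0.002 0 0 0")

```text
clock: 30.12
tcp_pos: [0.413, -0.1796, 0.0637]
orientation: [-0.005, 1.572, 0.006]
contact_force: [-1.0, 3.4, 4.1]
grip_width: 0.0075
```

Request:
apply_moves(series="0 0 0 0.0005 0 0 0; 0 0 0 0 0 0 0.1; 0 0 0 0 0 0 0.2; 0 0 0 0 0 0 0.35; 0 0 0 0 0 0 0.45; 0 0 0 0 0 0 0.45; 0 0 0 0 0 0 0.45; 0 0 0 -0.01 0 0 0.45; 0 0 0 -0.03 0 0 0.45; 0 0 0 -0.06 0 0 0.45; 0 0 0 -0.1 0 0 0.45; 0 0 0 -0.15 0 0 0.45", force=40)

```text
clock: 31.62
tcp_pos: [0.4123, -0.1802, 0.2148]
orientation: [-0.005, 1.574, 0.005]
contact_force: [1.4, -0.6, 0.2]
grip_width: 0.0381
```

Request:
apply_moves(series="0 0 0 -0.06 0 0 0.5; 0 0 0 -0.12 0 0 0.5; 0 0 0 -0.17 0.03 0 0.5; 0 0 0 -0.17 0.08 0.02 0.5; 0 0 0 -0.17 0.13 0.03 0.5; 0 0 0 -0.17 0.18 0.04 0.5; 0 0 0 -0.17 0.23 0.05 0.5; 0 0 0 -0.17 0.28 0.06 0.5; 0 0 0 -0.17 0.33 0.07 0.5; 0 0 0 -0.17 0.33 0.07 0.5; 0 0 0 -0.17 0.33 0.07 0.5")

```text
clock: 33.0
tcp_pos: [0.481, 0.1494, 0.3837]
orientation: [-0.005, 1.572, 0.004]
contact_force: [0.1, -1.3, -0.0]
grip_width: 0.0427
```

Run:
```python
from h import *
st()
im=grab_frame('scene'); cv2.imwrite('pics/scene11.png',im); crop(im,310,170,450,275,5,'v_scene.png')
im=grab_frame('top'); cv2.imwrite('pics/top11.png',im); crop(im,345,185,475,275,6,'v_top.png')
```

```text
33.0 tcp [0.481  0.1494 0.3837] 
 [[-0.001 -0.006  1.   ]
 [-0.001  1.     0.006]
 [-1.    -0.001 -0.001]] 
q [-0.902  0.063  0.511  1.769 -0.031  1.32   1.193] F [ 0.1 -1.3 -0. ] w 0.0427
```

View pics/v_top.png

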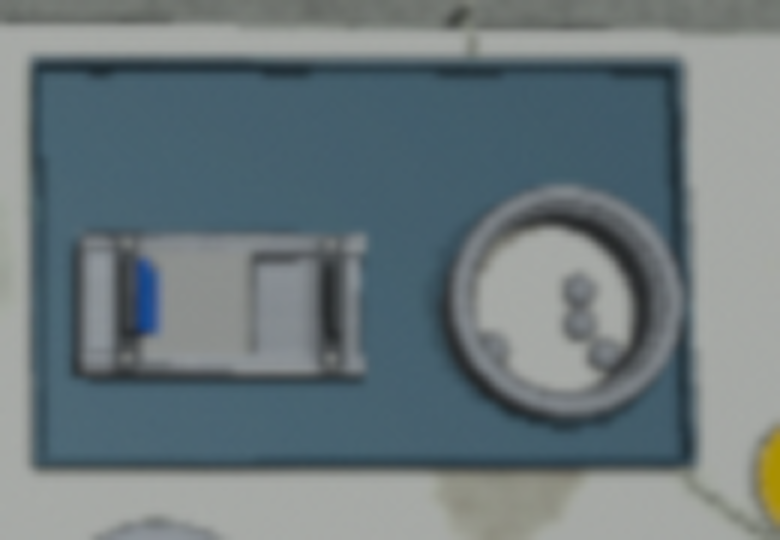

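View pics/scene11.png

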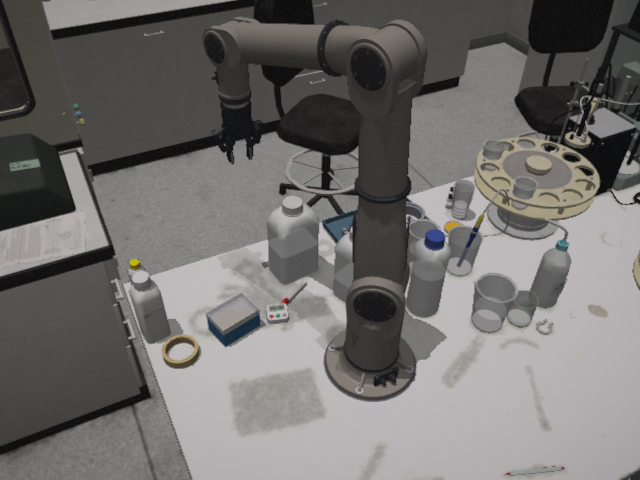

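The top view shows the scoop upright in the tray with its lid open and empty, four balls in the jar, and the jar still in place. In the scene view the arm is clear and the bystanders look undisturbed.

```bash
python3 -c "
from bench import *
print(hand_in())"
```

```text
the job is handed in; nothing more can be done
None
```

The job is handed in at about 33 s of the 72 s allowed. All four balls are in the jar, and the empty scoop stands upright and released in the tray. The hand-in itself reports no verdict.

**What I did:**
- I pinched the tab against the front bridge and carried the scoop over the big bottle with the lid shut.
- I stood the scoop in the tray beside the jar and let go.
- I squeezed the tab back to the rear bridge, closing in step with the gripper's position so the scoop did not shift.
- I lifted it held open and tipped it slowly to about 43° over the jar, then set it down and backed the arm away.

**Last checks:** the final top picture shows four balls in the jar and the scoop level in the tray. The jar looks unmoved in its place, and the bystanders in view stand where they were. The arm is clear, with no contact force beyond noise.

**What disagreed:**
- **Cameras:** the two views differed by about 8 mm in x. I corrected them against the scoop held at a known gripper position, after which they agreed to about 3 mm.
- **Lid opening:** the arm hid the lid at the moment it was slid open in the tray. I judged it open from the 10 mm finger width and from the tab seen beside the rear bridge during the tilt.
- **Finger width:** readings on the plates came out 3 to 6 mm below the nominal sizes.

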